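# Clear the reading mat and roll the sample jars to their marks

## Robot

A 6-joint arm with a two-finger parallel gripper is mounted at the origin on the work surface. World frame = base frame: x ahead of the robot, y to its left, z up, the work surface at z = 0. Lengths are in m, angles in rad, forces in N, time in s.
With the tool pointing down it reaches from about 0.35 to 0.875 m from the base axis. Payload 4.2 kg.
Tool frame: the origin (TCP) lies midway between the tips of the shut fingers; the grasp point (between the pads) lies r.hold_point_z behind it (r.hold_point_z is the distance from the TCP to the grasp point, in m); z points along the fingers, y is the line along which they close (so a half turn about z gives the same grasp; the last joint's range is limited). The gripper opens to 85 mm and grips with 20 to 120 N. Pads are 22 mm wide; open, the fingers measure 114 mm over their backs; the gripper's body (76 mm by 85 mm) begins 54 mm behind the grasp point. The pads swing forward as they close: fully open they stand 13 mm farther back than shut.
Start: joints at [1.43, 0.385, 0.008, 0, -1.194, -0.259], TCP at [0.243, 0.576, 0.231] pointing down, gripper open.
Joint ranges: [-3.14, 3.14], [-1.21, 2.06], [-1.07, 1.41], [-3.16, 2.05], [-2.99, -0.16], [-3.1, 3.1]. Speed limits (rad/s): [2.79, 2.79, 3.14, 3.14, 3.14, 3.14].

## Interface

Orientations are given as a rotation vector (axis times angle).
In Python, from rig import r, cams, finder gives the robot as it stands.
- The arm moves only by the tool apply_moves, never from a script. Its arguments are lists of equal length, an entry for each row: "gripper": the opening, from 0 (shut) to 1 (fully open); "dp": the shift along the world's x, y, z as a fraction of full scale, a list of three; "yaw": the turn about the world's z as a fraction of full scale. A call has 1 to 5 rows; each row is the pose to reach, as a shift and turn from the pose commanded when the call began; what a row does not reach only later rows make up. Full scale, the value 1, is 40 cm for a shift and 1.5 rad for a turn. A row lasts 1/8 s, in which the tool goes at most 62.5 mm and 10.7 degrees, less where a joint would pass 70% of its speed; a pose out of reach is approached as far as the arm can. A call with a number of a shift or a turn outside -1 to 1 is refused whole. A call with a gripper value outside its range is refused whole. The fingers move at their own pace and stop on an object; "squeeze" is the grip in N (left out, the last holds). Time passes only in rows, so rows that repeat a pose let the fingers close. It gives the time, the measured TCP pose, the force, the opening and the grip force at its end, in the units of the state.
- r.observe(): the state, without advancing time (a new reading comes with each control period).
- cams.snapshot(name): name is "side" or "top" or "wrist"; returns a dict with "img" (480x640x3 uint8, red, green, blue), "fx", "fy", "cx", "cy" (pixels), "rvec" (rotation vector, rad) and "tvec" (3), from world to camera coordinates, as OpenCV has them. Camera axes: x right, y down, z forward; pixel columns grow to the right and rows downward; lengths in m; the calibration is good to about 2 mm. A picture is of the moment at which its call begins. There is no depth.
- r.close_job(): hands the job in; it is judged then, once.
Trained networks look in a picture, given as the dict that the camera call returned (one of the last four; its "shot" number tells which), for a name from the list of things; names that differ only in an ending like _2 or _b are one class to them, and where a whole thing is asked for, a point or a joint stands for the part that bears it (a point fixed in the world has none). Each returns a list of dicts, best first, with "score" (0 to 1); they miss things now and then, are a little off and sometimes report something else, mostly with a low value. They report only what shows in the picture. A call takes as long as a camera call.
- finder.search_frame(picture, name): "pixel" ([column, row] in pixels, amid what is visible of it).
- finder.tip_of(picture, name): "pixel" ([column, row] in pixels: a listed point, or the origin of a listed thing).
The state is a dict: "time_s": time; "q": joint angles; "qd": joint speeds; "joint_efforts": joint torques, N m; "eef_pos": TCP position; "tcp_rot": TCP orientation; "force": force on the tool from outside, world axes, zero at the start; "moment": the same for the moment, N m; "finger_gap": opening from 0.0 (shut) to 1.0 (fully open); "grasp_force": force on a finger pad.
Only numpy, scipy, OpenCV 4.12 (cv2) and the standard library are available. Lean on these libraries where they do the work, as an engineer would, in place of code of your own. Each camera call takes 0.05 s, during which the arm holds its last target. There are 200 camera calls.

## Task

Clear the reading mat: stand the timer upright on its marked square, and nest all the loose cups, on the mat and beside it, upright one inside another in the cup fixed on the steel disc. Only then roll each of the two lying sample jars along the mat by gently pushing its side until its middle rests over its own mark line, parallel to it, without lifting a jar or letting it run past its line. Leave the bottle, the carton and the tube rack alone.

Things in the scene. Friction and masses are not known exactly. Their poses are not given: they have to be found in the camera images.
- mark_left (a point): Centre of the left mark line (y to the robot's left): a black line 190 x 12 mm printed on the white reading mat (200 x 620 mm, paper thin, flat on the bench, lying crosswise in front of the robot). Its x axis runs along the line, its y axis along the mat towards the mat's left end, z up. The mat is fixed. The two mark lines are 170 mm apart, each 85 mm from the middle of the mat.
- mark_right (a point): Centre of the right mark line, like the left one, same axis directions (its y also points to the mat's left end, so towards the middle of the mat).
- park_center (a point): Centre, on the bench, of the timer's place: a flat fixed 110 mm square with a grey border and a white 90 mm middle.
- stand_cup_center (a point): Half-way up the cup that is fixed upright on a steel disc (90 mm across, 6 mm thick) standing on the bench: 46 mm above the bench; this cup is the same shape as the loose cups and its rim is 86 mm above the bench. z is up. Neither the disc nor its cup can move.
- timer_center (a point): Centre of the loose digital timer, an upright grey box 45 (x) by 70 (y) by 75 (z, up) mm, about 0.18 kg; its +x face has the display. It starts on the mat, in the way of the jars.
- cup0_center (a point): Half-way up a loose white tapered plastic cup, open at the top: 80 mm tall, 66 mm across at the rim, 41 mm at the foot (outside), wall 2 mm, with a raised inner floor 28 mm above the underside, so that a cup nested in another stands 28 mm higher than it. z is up its axis; about 0.12 kg; starts upright on the bench or on the mat. All loose cups are alike and some may be absent.
- cup1_center (a point): Half-way up a loose white tapered plastic cup, open at the top: 80 mm tall, 66 mm across at the rim, 41 mm at the foot (outside), wall 2 mm, with a raised inner floor 28 mm above the underside, so that a cup nested in another stands 28 mm higher than it. z is up its axis; about 0.12 kg; starts upright on the bench or on the mat. Like the other cups; may be absent.
- cup2_center (a point): Half-way up a loose white tapered plastic cup, open at the top: 80 mm tall, 66 mm across at the rim, 41 mm at the foot (outside), wall 2 mm, with a raised inner floor 28 mm above the underside, so that a cup nested in another stands 28 mm higher than it. z is up its axis; about 0.12 kg; starts upright on the bench or on the mat. Like the other cups; may be absent.
- cup3_center (a point): Half-way up a loose white tapered plastic cup, open at the top: 80 mm tall, 66 mm across at the rim, 41 mm at the foot (outside), wall 2 mm, with a raised inner floor 28 mm above the underside, so that a cup nested in another stands 28 mm higher than it. z is up its axis; about 0.12 kg; starts upright on the bench or on the mat. Like the other cups; may be absent.
- jar_left_center (a point): Centre of the left sample jar: a closed plastic cylinder 90 mm across, 150 mm long, blue cap of the same diameter, about 0.4 kg, lying near the left end of the mat. x is its axis (nearly parallel to the lines); y, z turn as it rolls. Pushed smoothly at 1 to 3 cm/s it stops within about 5 mm of where the pusher stops; a brisk or jerky push sends it on for some cm. Too thick to grip across.
- jar_right_center (a point): Centre of the right sample jar: a closed plastic cylinder 90 mm across, 150 mm long, blue cap of the same diameter, about 0.4 kg, lying near the right end of the mat. x is its axis (nearly parallel to the lines); y, z turn as it rolls. Pushed smoothly at 1 to 3 cm/s it stops within about 5 mm of where the pusher stops; a brisk or jerky push sends it on for some cm. Too thick to grip across.
- reagent: Bystander: brown glass bottle, 68 mm across, 150 mm tall; origin under its centre, z up.
- kit_box: Bystander: white test kit carton 90 x 190 x 90 mm; origin under its centre, z up.
- rack: Bystander: terracotta-coloured rack with capped test tubes, 100 x 200 x 110 mm; origin under its centre, z up.

How it is judged:
On the way, in this order (a step that is already met when the one before it is completed fails the run):
1. the timer stands on its square and every loose cup is nested in the stack, both jars still waiting well short of their mark lines (horizontal distance between each of cup0_center, cup1_center, cup2_center, cup3_center and stand_cup_center below 0.008 m and angle between each of cup0_center, cup1_center, cup2_center, cup3_center's own z axis and vertical below 0.12 rad and z of cup0_center in the frame of stand_cup_center between 0.02 and 0.125 m and z of cup1_center in the frame of stand_cup_center between 0.02 and 0.125 m and z of cup2_center in the frame of stand_cup_center between 0.02 and 0.125 m and z of cup3_center in the frame of stand_cup_center between 0.02 and 0.125 m and horizontal distance between timer_center and park_center below 0.025 m and angle between timer_center's own z axis and vertical below 0.1 rad and height (world z) of timer_center below 0.045 m and y of jar_left_center in the frame of mark_left above 0.03 m and y of jar_right_center in the frame of mark_right below -0.03 m), for 0.2 s.
2. both jars lie at rest over their mark lines (y of jar_left_center in the frame of mark_left between -0.012 and 0.012 m and x of jar_left_center in the frame of mark_left between -0.03 and 0.03 m and angle between the x axis of jar_left_center and the x axis of mark_left, either way round below 0.15 rad and height (world z) of each of jar_left_center, jar_right_center below 0.05 m and linear speed of each of jar_left, jar_right below 0.01 m/s and y of jar_right_center in the frame of mark_right between -0.012 and 0.012 m and x of jar_right_center in the frame of mark_right between -0.03 and 0.03 m and angle between the x axis of jar_right_center and the x axis of mark_right, either way round below 0.15 rad), for 0.3 s.
At the end, for the whole second after the job is handed in: Timer upright within 25 mm of its square's centre; every cup upright (0.12 rad) in the fixed cup's stack, within 8 mm of its axis; each jar's centre within 12 mm of its mark line (30 mm along it) and parallel within 0.15 rad; all released and at rest (all of step 2 and horizontal distance between each of cup0_center, cup1_center, cup2_center, cup3_center and stand_cup_center below 0.008 m and angle between each of cup0_center, cup1_center, cup2_center, cup3_center's own z axis and vertical below 0.12 rad and z of cup0_center in the frame of stand_cup_center between 0.02 and 0.125 m and z of cup1_center in the frame of stand_cup_center between 0.02 and 0.125 m and z of cup2_center in the frame of stand_cup_center between 0.02 and 0.125 m and z of cup3_center in the frame of stand_cup_center between 0.02 and 0.125 m and horizontal distance between timer_center and park_center below 0.025 m and angle between timer_center's own z axis and vertical below 0.1 rad and height (world z) of timer_center below 0.045 m and linear speed of each of cup0, cup1, cup2, cup3, timer below 0.02 m/s); the robot touches nothing.
It fails at once if the left jar overran: it went more than 25 mm past its mark line towards the middle of the mat (y of jar_left_center in the frame of mark_left below -0.025 m).
It fails at once if the right jar overran: it went more than 25 mm past its mark line towards the middle of the mat (y of jar_right_center in the frame of mark_right above 0.025 m).
It fails at once if a jar was lifted or stood up instead of being rolled on the surface (height (world z) of any of jar_left_center, jar_right_center above 0.062 m).
It fails at once if a bystander (bottle, kit box or tube rack) was moved by more than 20 mm or tipped (distance of any of reagent, kit_box, rack from where it was at the start of the episode above 0.02 m or angle between any of reagent, kit_box, rack's own z axis and vertical above 0.3 rad).
Of cup0, cup1, cup2, cup3 only 3 to 4 are there at a start; the rules pass over those that are not, and their reading is None.
At some moment in a run one of cup0, cup1, cup2, cup3, timer may be knocked a few centimetres aside while the robot is not near it.
It also fails if it takes over 208 s, if anything falls off the work surface, if the arm or the gripper's body presses on something with over 40 N, if the wrist force passes 120 N, or if a joint passes its speed limit or range.

## Working session

There is one attempt and no reset: what is moved stays moved. The work goes in short steps, Python scripts to look and compute and a tool call to move; the robot and the scene stay as the last step left them, time stands still between calls to the robot, and variables do not carry over. Pictures are saved under pics/ and viewed, at most 14 in all, crops included, and the job is handed in when it is done.

Besides the shell and the picture viewer there is one more tool, called after "Emit:" as name(argument=value, ...) on one line, values as JSON. apply_moves: Moves the arm, as the interface text tells. Shift numbers are shares of 40 cm and turn numbers shares of 1.5 rad, none past 1 either way. Its arguments: {"type":"object","properties":{"gripper":{"type":"array","items":{"type":"number"}},"dp":{"type":"array","items":{"type":"array","items":{"type":"number","minimum":-1,"maximum":1}}},"yaw":{"type":"array","items":{"type":"number","minimum":-1,"maximum":1}},"squeeze":{"type":"number"}},"required":["gripper","dp","yaw"]}

```bash
mkdir -p pics; ls
python3 - <<'E'
from rig import r,cams,finder
import cv2
s=r.observe();print(s, r.hold_point_z)
for n in("top","side"):
    p=cams.snapshot(n);cv2.imwrite(f"pics/{n}0.png",p["img"][:,:,::-1]);print(n,p["fx"],p["fy"],p["cx"],p["cy"],p["rvec"],p["tvec"])
E
```

```text
pics
{'time_s': 0.0, 'q': array([ 1.42956226e+00,  3.85580599e-01,  6.58207198e-03, -5.03455677e-04,
       -1.19398175e+00, -2.58604803e-01]), 'qd': array([ 1.85882638e-04, -6.28500322e-04, -1.06085794e-03, -8.06272662e-05,
       -1.51164328e-03, -6.56676708e-04]), 'joint_efforts': array([ 1.18432778e-03, -3.92282474e+01,  1.88405067e+01,  4.18628007e+00,
       -4.67404825e-03,  6.70877327e-06]), 'eef_pos': array([0.24304291, 0.57515952, 0.23018928]), 'tcp_rot': array([ 3.07679861e+00, -6.23737403e-01, -5.32178747e-04]), 'force': array([ 0.61136667,  0.53890978, -0.03672318]), 'moment': array([-0.02532346,  0.00198076,  0.00560052]), 'grasp_force': 0.0, 'finger_gap': 1.0027189701703971} 0.0187
top 526.7146061926818 526.7146061926818 320.43416210524776 242.9263345609352 [ 2.01951686 -2.2008438   0.23035944] [-0.0432979   0.62584609  1.02343493]
side 504.11435043322916 504.11435043322916 316.45254006676873 235.68174240113572 [ 0.36023348 -2.84579169  1.10028848] [0.5625256  0.23688662 1.1771242 ]
```

View pics/top0.png

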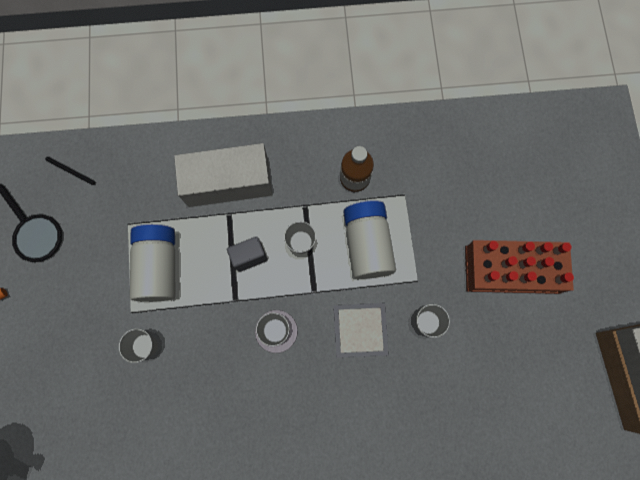

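View pics/side0.png

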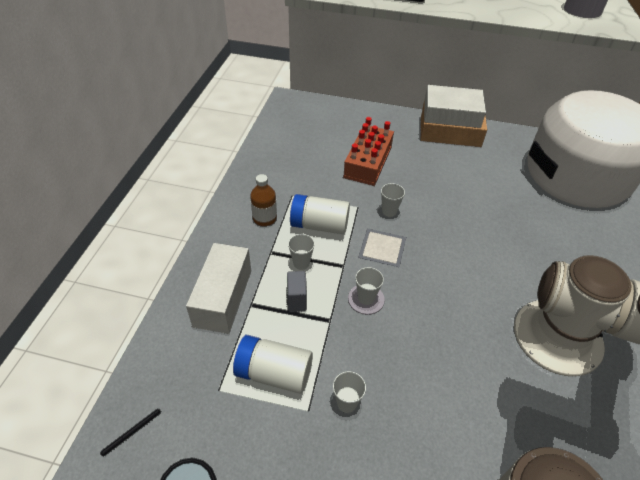

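```bash
cat > h.py <<'E'
from rig import r,cams,finder
import numpy as np,cv2
def ray(p,px):
    R=cv2.Rodrigues(np.array(p["rvec"],float))[0]
    o=-R.T@np.array(p["tvec"],float)
    d=R.T@np.array([(px[0]-p["cx"])/p["fx"],(px[1]-p["cy"])/p["fy"],1.])
    return o,d
def at(p,px,z):
    o,d=ray(p,px); return (o+d*(z-o[2])/d[2])[:2]
def proj(p,P):
    K=np.array([[p["fx"],0,p["cx"]],[0,p["fy"],p["cy"]],[0,0,1.]])
    return cv2.projectPoints(np.array(P,float).reshape(-1,1,3),np.array(p["rvec"],float),np.array(p["tvec"],float),K,None)[0].reshape(-1,2)
def tri(p,a,q,b):
    o1,d1=ray(p,a);o2,d2=ray(q,b)
    t=np.linalg.lstsq(np.c_[d1,-d2],o2-o1,rcond=None)[0]
    A=o1+d1*t[0];B=o2+d2*t[1]
    return (A+B)/2,np.linalg.norm(A-B)
E
python3 - <<'E'
from h import *
H=dict(mark_left=0,mark_right=0,park_center=0,stand_cup_center=.046,timer_center=.0375,cup0_center=.04,jar_left_center=.045,jar_right_center=.045,reagent=0,kit_box=0,rack=0)
for c in("top","side"):
    p=cams.snapshot(c)
    for n,z in H.items():
        for d in finder.tip_of(p,n)[:6]:
            if d["score"]>.2: print(c,n,round(d["score"],2),np.round(d["pixel"]),np.round(at(p,d["pixel"],z),3))
E
```

```text
top mark_left 0.96 [231. 255.] [0.625 0.1  ]
top mark_right 0.61 [309. 246.] [ 0.628 -0.072]
top park_center 0.96 [359. 331.] [ 0.437 -0.163]
top stand_cup_center 0.94 [277. 331.] [0.448 0.007]
top timer_center 0.61 [247. 254.] [0.616 0.059]
top cup0_center 0.86 [301. 240.] [ 0.635 -0.057]
top jar_right_center 0.86 [367. 240.] [ 0.622 -0.195]
top reagent 0.6 [302. 238.] [ 0.649 -0.057]
top reagent 0.57 [356. 178.] [ 0.777 -0.19 ]
top reagent 0.33 [512. 269.] [ 0.54  -0.509]
top kit_box 0.96 [226. 184.] [0.789 0.102]
top rack 0.95 [511. 271.] [ 0.537 -0.504]
top rack 0.34 [225. 180.] [0.797 0.104]
side mark_left 0.82 [288. 313.] [0.627 0.095]
side mark_left 0.26 [366. 288.] [ 0.459 -0.024]
side park_center 0.95 [381. 247.] [ 0.442 -0.17 ]
side stand_cup_center 0.86 [363. 289.] [0.462 0.015]
side timer_center 0.57 [296. 293.] [0.617 0.06 ]
side cup0_center 0.82 [298. 254.] [ 0.644 -0.056]
side jar_left_center 0.73 [271. 367.] [0.614 0.262]
side jar_left_center 0.56 [321. 211.] [ 0.621 -0.215]
side jar_right_center 0.69 [321. 213.] [ 0.621 -0.209]
side jar_right_center 0.59 [366. 159.] [ 0.542 -0.468]
side reagent 0.7 [263. 223.] [ 0.775 -0.172]
side kit_box 0.6 [223. 297.] [0.794 0.092]
side rack 0.78 [368. 161.] [ 0.541 -0.514]
side rack 0.54 [385. 249.] [ 0.432 -0.165]
```

The top view shows three loose cups: one on the mat at (301,240), one to its left at (139,346) and one to its right at (431,321). The fixed cup is at (277,331), the timer at (247,254), and the jars at (153,262) and (368,240). The side view agrees and shows no other cup. Next I'll refine these positions with an edge fit across both cameras.

```bash
cat >> h.py <<'E'
from scipy.optimize import differential_evolution
def dts(ps):
    o=[]
    for p in ps:
        g=cv2.GaussianBlur(cv2.cvtColor(p["img"],cv2.COLOR_RGB2GRAY),(3,3),0)
        o.append(np.minimum(cv2.distanceTransform(255-cv2.Canny(g,30,80),cv2.DIST_L2,5),6))
    return o
def fit(ps,model,bounds,D=None):
    D=D or dts(ps)
    def cost(v):
        P=model(v);c=0
        for p,d in zip(ps,D):
            u=proj(p,P); m=cv2.remap(d,u[:,0].astype(np.float32).reshape(-1,1),u[:,1].astype(np.float32).reshape(-1,1),cv2.INTER_LINEAR,borderValue=6); c+=m.mean()
        return c/len(ps)
    s=differential_evolution(cost,bounds,seed=0,maxiter=60,popsize=15,tol=1e-6)
    return s.x,s.fun
T=np.linspace(0,2*np.pi,72,endpoint=False)
def cup(z): return lambda v:np.c_[v[0]+.033*np.cos(T),v[1]+.033*np.sin(T),0*T+z]
L=np.linspace(-1,1,25)
def box(a,b,z):
    def f(v):
        Q=np.vstack([np.c_[a/2*L,0*L+b/2],np.c_[a/2*L,0*L-b/2],np.c_[0*L+a/2,b/2*L],np.c_[0*L-a/2,b/2*L]])
        c,s=np.cos(v[2]),np.sin(v[2])
        return np.c_[Q@np.array([[c,s],[-s,c]])+v[:2],np.full(len(Q),z)]
    return f
def around(x,y,w=.03): return [(x-w,x+w),(y-w,y+w)]
def both(): return [cams.snapshot("top"),cams.snapshot("side")]
E
python3 - <<'E'
from h import *
ps=both();D=dts(ps);t=ps[0]
for n,px,z in(("stand",(277,331),.086),("mat",(301,235),.08),("left",(136,346),.08),("right",(432,320),.08)):
    x,y=at(t,px,z)
    print(n,*fit(ps,cup(z),around(x,y),D), [np.round(fit([ps[i]],cup(z),around(x,y),[D[i]])[0],3) for i in(0,1)])
x=(.616,.059);print("timer",*fit(ps,box(.045,.07,.075),around(*x)+[(-.8,2.4)],D))
print("park",*fit(ps,box(.11,.11,0),around(.44,-.167)+[(-.4,.4)],D))
print("mat",*fit(ps,box(.2,.62,0),around(.627,.012)+[(-.3,.3)],D))
E
```

```text
stand [0.45500025 0.01085867] 0.6890305280685425 [array([0.455, 0.011]), array([0.453, 0.012])]
mat [ 0.63447187 -0.05712688] 0.6978099942207336 [array([ 0.634, -0.057]), array([ 0.635, -0.059])]
left [0.44222805 0.28112144] 0.6801900863647461 [array([0.441, 0.284]), array([0.443, 0.279])]
right [ 0.4428375  -0.30552906] 0.6098227500915527 [array([ 0.44 , -0.306]), array([ 0.443, -0.305])]
timer [0.61573637 0.0560448  0.2590988 ] 0.5382521748542786
park [ 0.44000336 -0.17563918 -0.0420822 ] 2.5001332759857178
mat [0.62691578 0.00915916 0.0246812 ] 0.9138754606246948
```

Emit:
apply_moves(gripper=[1,1,1,1,1], dp=[[0.45,-0.625,0],[0.45,-0.625,0],[0.45,-0.625,0],[0.45,-0.625,0],[0.45,-0.625,0]], yaw=[-0.6,-0.6,-0.6,-0.6,-0.6])

```text
time_s: 2.02
eef_pos: [0.4242, 0.3239, 0.2317]
tcp_rot: [-2.496, 1.907, -0.0]
force: [0.6, 0.5, -0.0]
finger_gap: 1.002
grasp_force: 0.0
```

Emit:
apply_moves(gripper=[1,1,1,1,1], dp=[[0.45,-0.625,-0.1],[0.45,-0.625,-0.1],[0.45,-0.625,-0.1],[0.45,-0.625,-0.1],[0.45,-0.625,-0.1]], yaw=[0,0,0,0,0])

```text
time_s: 2.65
eef_pos: [0.6044, 0.0739, 0.1913]
tcp_rot: [-2.501, 1.901, -0.001]
force: [-0.1, 1.8, 0.8]
finger_gap: 0.997
grasp_force: 0.0
```

```bash
cat >> h.py <<'E'
def pose():
    s=r.observe();v=s["tcp_rot"];y=(2*np.arctan2(v[1],v[0])-np.pi/2+np.pi/2)%np.pi-np.pi/2
    return s["eef_pos"],y
def go(x,y,z,yaw):
    e,a=pose(); print("frac dp",np.round((np.array([x,y,z])-e)/.4,4),"yaw",round(((yaw-a+np.pi/2)%np.pi-np.pi/2)/1.5,3))
E
python3 - <<'E'
from h import *
p=cams.snapshot("wrist");cv2.imwrite("pics/w1.png",p["img"][:,:,::-1])
q=cams.snapshot("side")
D=dts([p,q])
print(fit([p],box(.045,.07,.075),around(.616,.056)+[(-.4,.9)],D[:1]),fit([q],box(.045,.07,.075),around(.616,.056)+[(-.4,.9)],D[1:]))
go(.616,.056,.025,.259)
E
```

```text
(array([0.61794141, 0.05401072, 0.35053716]), np.float64(1.1168557405471802)) (array([0.6158601 , 0.05819698, 0.26008796]), np.float64(1.3185696601867676))
frac dp [ 0.0274 -0.0376 -0.4115] yaw -0.004
```

View pics/w1.png

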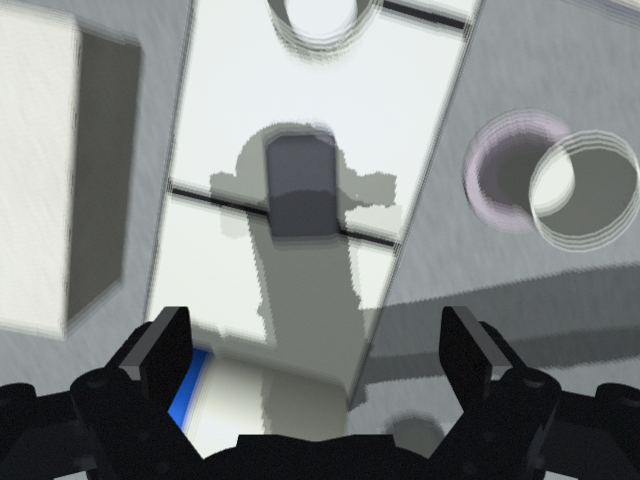

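The wrist view shows the timer at (302,185), square to the fingers. I'll descend and grip it.

Emit:
apply_moves(gripper=[1,1,1,1,1], dp=[[0.027,-0.041,0],[0.027,-0.041,-0.15],[0.027,-0.041,-0.3],[0.027,-0.041,-0.42],[0.027,-0.041,-0.42]], yaw=[0,0,0,0,0])

```text
time_s: 3.38
eef_pos: [0.6113, 0.0591, 0.02]
tcp_rot: [2.497, -1.895, -0.008]
force: [0.9, 1.0, -0.0]
finger_gap: 1.002
grasp_force: 0.0
```

Emit:
apply_moves(gripper=[0.4,0.4,0.4,0.4,0.4], dp=[[0,0,0],[0,0,0],[0,0,0],[0,0,0],[0,0,0]], yaw=[0,0,0,0,0], squeeze=40)

```text
time_s: 4.0
eef_pos: [0.6159, 0.06, 0.0263]
tcp_rot: [-2.499, 1.897, -0.005]
force: [-0.3, 2.9, 7.5]
finger_gap: 0.518
grasp_force: 41.3
```

Emit:
apply_moves(gripper=[0.4,0.4,0.4,0.4,0.4], dp=[[0,0,0],[0,0,0],[0,0,0.1],[0,0,0.25],[0,0,0.35]], yaw=[0,0,0,0,0])

```text
time_s: 4.62
eef_pos: [0.6146, 0.0594, 0.1669]
tcp_rot: [-2.499, 1.899, -0.004]
force: [0.5, 0.5, -2.0]
finger_gap: 0.529
grasp_force: 41.3
```

Run:
```python
from h import *
print(pose(),r.observe()["finger_gap"],r.observe()["grasp_force"])
p=cams.snapshot("side")
for z in(0,.001):
  for d in finder.tip_of(p,"park_center")[:2]: print(d,at(p,d["pixel"],0))
t=cams.snapshot("top");D=dts([t,p])
for q,d in((p,D[1]),(t,D[0])):
  for s in(.09,.11): print(s,fit([q],box(s,s,0),around(.44,-.167,.015)+[(-.4,.4)],[d]))
```

```text
(array([0.61461214, 0.0594274 , 0.16690223]), np.float64(0.27108793338763615)) 0.5294017885122763 41.34346067905426
0.09 (array([ 0.4404815 , -0.17140236, -0.03923519]), np.float64(0.2980117201805115))
0.11 (array([ 0.44013587, -0.168843  , -0.0383958 ]), np.float64(0.5302749872207642))
0.09 (array([ 0.43915537, -0.16628162, -0.04710719]), np.float64(0.3198789060115814))
0.11 (array([ 0.4493226 , -0.17656422, -0.03716116]), np.float64(3.5589399337768555))
```

Emit:
apply_moves(gripper=[0.4,0.4,0.4,0.4,0.4], dp=[[-0.1,-0.13,0],[-0.2,-0.26,0],[-0.3,-0.39,0],[-0.39,-0.5,0],[-0.437,-0.56,0]], yaw=[0,0,0,0,0])

```text
time_s: 5.45
eef_pos: [0.4354, -0.1661, 0.1615]
tcp_rot: [2.497, -1.903, -0.007]
force: [-0.2, -0.7, -1.1]
finger_gap: 0.522
grasp_force: 41.5
```

Emit:
apply_moves(gripper=[0.4,0.4,0.4,0.4,0.4], dp=[[0,0,-0.05],[0,0,-0.15],[0,0,-0.23],[0,0,-0.29],[0,0,-0.31]], yaw=[0,0,0,0,0])

```text
time_s: 6.08
eef_pos: [0.4368, -0.1646, 0.0368]
tcp_rot: [2.498, -1.9, -0.008]
force: [0.4, 0.2, -1.2]
finger_gap: 0.525
grasp_force: 41.5
```

Emit:
apply_moves(gripper=[0.4,0.4,0.4,0.4,0.4], dp=[[0,0,-0.01],[0,0,-0.02],[0,0,-0.03],[0,0,-0.035],[0,0,-0.035]], yaw=[0,0,0,0,0])

```text
time_s: 6.7
eef_pos: [0.4394, -0.1647, 0.0263]
tcp_rot: [-2.501, 1.9, -0.001]
force: [-2.6, 1.2, 4.6]
finger_gap: 0.522
grasp_force: 41.8
```

Run:
```python
from h import *
print(pose(),r.observe()["force"])
p=cams.snapshot("side");cv2.imwrite("pics/s2.png",cv2.resize(p["img"][150:350,260:500,::-1],None,fx=3,fy=3))
```

```text
(array([ 0.43943918, -0.16465395,  0.02632391]), np.float64(0.2713940478725849)) [-2.56955108  1.19464259  4.63097983]
```

View pics/s2.png

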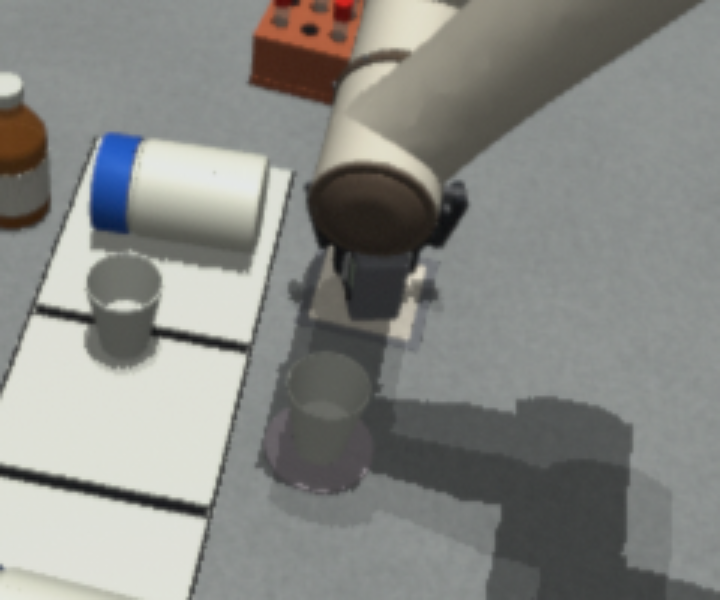

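The timer stands on its square at about (375,290) in the crop, so I'll release it, rise and go to the right cup.

Emit:
apply_moves(gripper=[1,1,1,1,1], dp=[[0,0,0],[0,0,0],[0,0,0],[0,0,0.15],[0,0,0.3]], yaw=[0,0,0,0,0])

```text
time_s: 7.38
eef_pos: [0.4388, -0.1647, 0.146]
tcp_rot: [2.5, -1.9, -0.003]
force: [1.2, 0.3, 0.3]
finger_gap: 0.999
grasp_force: 0.0
```

Emit:
apply_moves(gripper=[1,1,1,1,1], dp=[[0,-0.1,0.1],[0.007,-0.2,0.1],[0.007,-0.3475,0.1],[0.007,-0.3475,0.1],[0.007,-0.3475,0.1]], yaw=[-0.09,-0.18,-0.18,-0.18,-0.18])

```text
time_s: 8.0
eef_pos: [0.4415, -0.3036, 0.1848]
tcp_rot: [2.221, -2.221, -0.002]
force: [0.2, 0.2, 0.0]
finger_gap: 0.999
grasp_force: 0.0
```

Run:
```python
from h import *
print(pose())
p,q,w=cams.snapshot("top"),cams.snapshot("side"),cams.snapshot("wrist")
for s in(p,q,w): print(fit([s],cup(.08),around(.4428,-.3055)))
for s in(p,q): print("timer",fit([s],box(.045,.07,.075),around(.44,-.168)+[(-.4,.9)]))
go(.4428,-.3055,.045,0)
```

```text
(array([ 0.44151236, -0.30360794,  0.18478251]), np.float64(0.00011401459616999787))
(array([ 0.42224954, -0.29671142]), np.float64(1.6413476467132568))
(array([ 0.44245027, -0.30570807]), np.float64(0.34941405057907104))
(array([ 0.44259151, -0.30550956]), np.float64(0.8965161442756653))
timer (array([ 0.46245591, -0.13800188, -0.33010723]), np.float64(3.9369711875915527))
timer (array([ 0.46951353, -0.16260813, -0.27985136]), np.float64(1.6592580080032349))
frac dp [ 0.0018 -0.007  -0.3508] yaw -0.002
```

Emit:
apply_moves(gripper=[1,1,1,1,1], dp=[[0.002,-0.005,-0.1],[0.002,-0.005,-0.22],[0.002,-0.005,-0.345],[0.002,-0.005,-0.345],[0.002,-0.005,-0.345]], yaw=[0,0,0,0,0])

```text
time_s: 8.78
eef_pos: [0.4444, -0.3058, 0.0491]
tcp_rot: [-2.224, 2.218, -0.004]
force: [1.0, -0.7, 0.9]
finger_gap: 0.999
grasp_force: 0.0
```

Emit:
apply_moves(gripper=[0.6,0.6,0.6,0.6,0.6], dp=[[0,0,0],[0,0,0],[0,0,0],[0,0,0],[0,0,0]], yaw=[0,0,0,0,0], squeeze=25)

```text
time_s: 9.4
eef_pos: [0.4444, -0.3065, 0.0503]
tcp_rot: [-2.222, 2.218, -0.008]
force: [-2.2, 0.7, 6.5]
finger_gap: 0.755
grasp_force: 26.0
```

Emit:
apply_moves(gripper=[0.6,0.6,0.6,0.6,0.6], dp=[[0,0,0],[0,0,0.05],[0,0,0.15],[0,0,0.3],[0,0,0.35]], yaw=[0,0,0,0,0])

```text
time_s: 10.02
eef_pos: [0.4447, -0.3066, 0.1931]
tcp_rot: [-2.22, 2.217, -0.015]
force: [-0.5, -0.7, -1.6]
finger_gap: 0.751
grasp_force: 28.2
```

Run:
```python
from h import *
print(pose())
p,q=cams.snapshot("side"),cams.snapshot("wrist")
cv2.imwrite("pics/s3.png",np.hstack([cv2.resize(p["img"][100:350,260:500,::-1],(400,400)),cv2.resize(q["img"][:,:,::-1],(400,400))]))
```

```text
(array([ 0.444703  , -0.30659281,  0.19305872]), np.float64(0.001425092284040197))
```

View pics/s3.png

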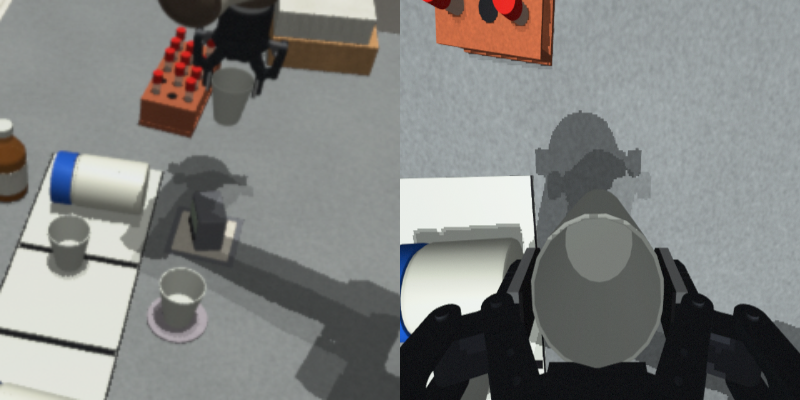

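The cup is held upright at (598,280) in the right-hand panel, and the timer stands on its square in the left one. I'll carry the cup over the stack.

Emit:
apply_moves(gripper=[0.6,0.6,0.6,0.6,0.6], dp=[[0.005,0.12,0],[0.01,0.26,0],[0.016,0.4,0],[0.022,0.53,0],[0.026,0.66,0]], yaw=[0,0,0,0,0])

```text
time_s: 10.75
eef_pos: [0.4522, -0.0401, 0.1865]
tcp_rot: [2.222, -2.22, -0.002]
force: [1.3, 0.0, -0.8]
finger_gap: 0.75
grasp_force: 28.2
```

Emit:
apply_moves(gripper=[0.6,0.6,0.6,0.6,0.6], dp=[[0,0.08,0],[0,0.133,0],[0,0.133,0],[0,0.133,0],[0,0.133,0]], yaw=[0,0,0,0,0])

```text
time_s: 11.38
eef_pos: [0.453, 0.0107, 0.187]
tcp_rot: [2.221, -2.221, -0.0]
force: [-0.7, 0.2, -0.8]
finger_gap: 0.752
grasp_force: 28.2
```

Run:
```python
from h import *
print(pose()); e=pose()[0]
ps=both()+[cams.snapshot("wrist")]
for s in ps: print(fit([s],cup(.176+e[2]-.193+.046),around(e[0],e[1],.015)))
for s in ps: print("mat cup",fit([s],cup(.08),around(.634,-.057,.03)), "left",fit([s],cup(.08),around(.442,.281,.03)))
```

```text
(array([0.45295348, 0.01071493, 0.18703275]), np.float64(-0.00029667415487422133))
(array([ 0.43795826, -0.00426611]), np.float64(1.2928205728530884))
(array([0.45358587, 0.00689049]), np.float64(1.702901840209961))
(array([0.4525216 , 0.01167755]), np.float64(1.100532054901123))
mat cup (array([ 0.63409603, -0.05729188]), np.float64(0.7322308421134949)) left (array([0.43533409, 0.29240917]), np.float64(2.2239232063293457))
mat cup (array([ 0.63491826, -0.06018715]), np.float64(0.6292425990104675)) left (array([0.44324888, 0.27963696]), np.float64(0.5787192583084106))
mat cup (array([ 0.60958754, -0.05491864]), np.float64(3.959608793258667)) left (array([0.44591282, 0.26205779]), np.float64(6.0))
```

Emit:
apply_moves(gripper=[0.6,0.6,0.6,0.6,0.6], dp=[[0.005,0,-0.03],[0.005,0,-0.08],[0.005,0,-0.13],[0.005,0,-0.18],[0.005,0,-0.22]], yaw=[0,0,0,0,0])

```text
time_s: 12.15
eef_pos: [0.4547, 0.0112, 0.0977]
tcp_rot: [2.221, -2.22, -0.001]
force: [0.6, 0.8, -0.9]
finger_gap: 0.75
grasp_force: 28.2
```

Emit:
apply_moves(gripper=[0.6,0.6,0.6,0.6,0.6], dp=[[0,0,-0.015],[0,0,-0.03],[0,0,-0.035],[0,0,-0.035],[0,0,-0.035]], yaw=[0,0,0,0,0])

```text
time_s: 12.78
eef_pos: [0.455, 0.0115, 0.0854]
tcp_rot: [2.222, -2.22, -0.0]
force: [-1.2, -0.2, -2.6]
finger_gap: 0.751
grasp_force: 28.2
```

Emit:
apply_moves(gripper=[1,1,1,1,1], dp=[[0,0,0],[0,0,0],[0,0,0.04],[0,0,0.15],[0,0,0.27]], yaw=[0,0,0,0,0])

```text
time_s: 13.4
eef_pos: [0.4552, 0.0114, 0.1945]
tcp_rot: [2.222, -2.22, 0.0]
force: [1.6, 0.3, -0.0]
finger_gap: 0.998
grasp_force: 0.0
```

Emit:
apply_moves(gripper=[1,1,1,1,1], dp=[[-0.01,0.13,0],[-0.02,0.27,0],[-0.03,0.42,0],[-0.03,0.56,0],[-0.03,0.672,0]], yaw=[0,0,0,0,0])

```text
time_s: 14.02
eef_pos: [0.4432, 0.2828, 0.1938]
tcp_rot: [-2.223, 2.218, -0.0]
force: [0.7, -1.1, 0.8]
finger_gap: 1.003
grasp_force: 0.0
```

Run:
```python
from h import *
print(pose())
ps=both()+[cams.snapshot("wrist")]
for s in ps: print("left",fit([s],cup(.08),around(.443,.2805,.03)))
for s in ps[:2]: print("stack",fit([s],cup(.114),around(.455,.011,.02)))
go(.4428,.2805,.047,0)
```

```text
(array([0.44321663, 0.28281745, 0.19379327]), np.float64(0.002470229605726182))
left (array([0.44293229, 0.28312818]), np.float64(0.3525623083114624))
left (array([0.44446166, 0.28154006]), np.float64(0.6580511927604675))
left (array([0.44470165, 0.28240545]), np.float64(0.868463933467865))
stack (array([0.45424322, 0.00982068]), np.float64(0.5191028118133545))
stack (array([0.44184469, 0.02241337]), np.float64(2.618356943130493))
frac dp [-0.0011 -0.0044 -0.3654] yaw -0.003
```

Emit:
apply_moves(gripper=[1,1,1,1,1], dp=[[0.001,-0.001,-0.12],[0.001,-0.001,-0.24],[0.001,-0.001,-0.367],[0.001,-0.001,-0.367],[0.001,-0.001,-0.367]], yaw=[0,0,0,0,0])

```text
time_s: 14.8
eef_pos: [0.4449, 0.2803, 0.0483]
tcp_rot: [-2.221, 2.218, -0.001]
force: [1.0, 0.3, 0.5]
finger_gap: 1.0
grasp_force: 0.0
```

Emit:
apply_moves(gripper=[0.6,0.6,0.6,0.6,0.6], dp=[[0,0,0],[0,0,0],[0,0,0],[0,0,0],[0,0,0]], yaw=[0,0,0,0,0])

```text
time_s: 15.42
eef_pos: [0.4449, 0.2811, 0.0494]
tcp_rot: [-2.22, 2.216, -0.0]
force: [-1.0, -0.6, 6.5]
finger_gap: 0.749
grasp_force: 25.8
```

Emit:
apply_moves(gripper=[0.6,0.6,0.6,0.6,0.6], dp=[[0,0,0],[0,0,0.05],[0,0,0.15],[0,0,0.3],[0,0,0.38]], yaw=[0,0,0,0,0])

```text
time_s: 16.05
eef_pos: [0.4445, 0.2807, 0.2033]
tcp_rot: [-2.218, 2.215, 0.0]
force: [0.3, 0.5, -1.2]
finger_gap: 0.752
grasp_force: 28.2
```

Emit:
apply_moves(gripper=[0.6,0.6,0.6,0.6,0.6], dp=[[0.005,-0.1,0],[0.01,-0.24,0],[0.015,-0.38,0],[0.02,-0.51,0],[0.025,-0.62,0]], yaw=[0,0,0,0,0])

```text
time_s: 16.68
eef_pos: [0.4533, 0.0301, 0.1999]
tcp_rot: [-2.22, 2.219, -0.001]
force: [-0.2, 1.5, -1.1]
finger_gap: 0.749
grasp_force: 28.2
```

Emit:
apply_moves(gripper=[0.6,0.6,0.6,0.6,0.6], dp=[[0.003,-0.058,0],[0.003,-0.058,0],[0.003,-0.058,0],[0.003,-0.058,0],[0.003,-0.058,0]], yaw=[0,0,0,0,0])

```text
time_s: 17.3
eef_pos: [0.4549, 0.0094, 0.1985]
tcp_rot: [-2.224, 2.219, 0.0]
force: [0.1, 0.6, -1.4]
finger_gap: 0.752
grasp_force: 28.2
```

Run:
```python
from h import *
e,a=pose();print(e,a)
w=cams.snapshot("wrist");D=dts([w])
for dz in(.026,.029,.032): print(dz,fit([w],cup(e[2]+dz),around(e[0],e[1],.015),D))
p=cams.snapshot("side")
cv2.imwrite("pics/s4.png",np.hstack([cv2.resize(p["img"][150:350,260:500,::-1],(480,400)),cv2.resize(w["img"][:,:,::-1],(320,400))]))
```

```text
[0.45486347 0.00939221 0.19854153] 0.00227528301847979
0.026 (array([0.4547103 , 0.01309635]), np.float64(1.4001460075378418))
0.029 (array([0.4543091 , 0.01232692]), np.float64(1.4595179557800293))
0.032 (array([0.45471851, 0.01112776]), np.float64(2.6101417541503906))
```

View pics/s4.png

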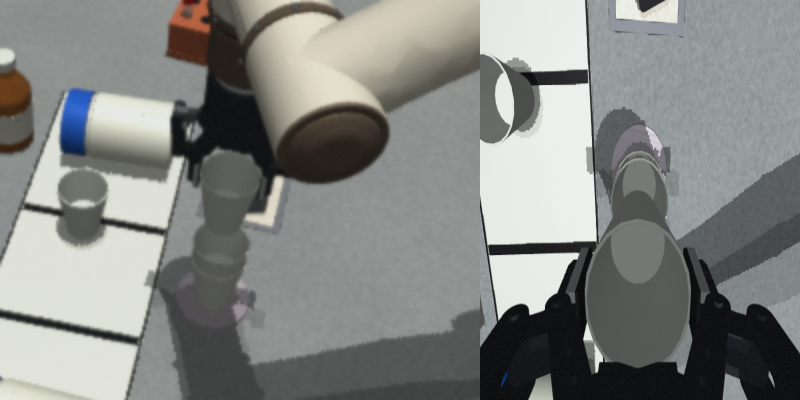

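The first cup is nested, and the second hangs centred over the stack at (228,190). I'll lower it.

Emit:
apply_moves(gripper=[0.6,0.6,0.6,0.6,0.6], dp=[[0,-0.001,-0.03],[0,-0.001,-0.07],[0,-0.001,-0.11],[0,-0.001,-0.15],[0,-0.001,-0.18]], yaw=[0,0,0,0,0])

```text
time_s: 18.02
eef_pos: [0.4543, 0.0081, 0.1251]
tcp_rot: [2.221, -2.219, -0.001]
force: [0.5, -0.2, -1.4]
finger_gap: 0.751
grasp_force: 28.2
```

Emit:
apply_moves(gripper=[0.6,0.6,0.6,0.6,0.6], dp=[[0,0,-0.015],[0,0,-0.028],[0,0,-0.033],[0,0,-0.033],[0,0,-0.033]], yaw=[0,0,0,0,0])

```text
time_s: 18.65
eef_pos: [0.4549, 0.0083, 0.1135]
tcp_rot: [-2.222, 2.22, -0.0]
force: [-0.3, 0.6, -0.9]
finger_gap: 0.747
grasp_force: 28.2
```

Emit:
apply_moves(gripper=[1,1,1,1,1], dp=[[0,0,0],[0,0,0],[0,0,0.04],[0,0,0.15],[0,0,0.26]], yaw=[0,0,0,0,0])

```text
time_s: 19.27
eef_pos: [0.4548, 0.0082, 0.2186]
tcp_rot: [2.222, -2.22, 0.0]
force: [1.2, 0.4, -0.7]
finger_gap: 1.001
grasp_force: 0.0
```

Emit:
apply_moves(gripper=[1,1,1,1,1], dp=[[0.1,-0.04,0],[0.22,-0.08,0],[0.35,-0.12,0],[0.449,-0.168,0],[0.449,-0.168,0]], yaw=[0,0,0,0,0])

```text
time_s: 19.9
eef_pos: [0.6362, -0.0602, 0.2156]
tcp_rot: [2.219, -2.222, -0.001]
force: [-1.1, -0.7, -0.1]
finger_gap: 1.0
grasp_force: 0.0
```

Run:
```python
from h import *
print(pose())
ps=both()+[cams.snapshot("wrist")]
for s in ps: print("matcup",fit([s],cup(.08),around(.634,-.058,.03)))
for s in ps[:2]: print("stack",fit([s],cup(.142),around(.455,.011,.02)))
for s in ps[:2]: print("timer",fit([s],box(.045,.07,.075),around(.44,-.168)+[(-.1,.6)]))
go(.634,-.058,.047,0)
```

```text
(array([ 0.63623611, -0.06015135,  0.21558316]), np.float64(-0.0012804105934756116))
matcup (array([ 0.63209468, -0.05556386]), np.float64(1.0456817150115967))
matcup (array([ 0.63553662, -0.05667807]), np.float64(0.5126281976699829))
matcup (array([ 0.63464221, -0.05803298]), np.float64(1.2608968019485474))
stack (array([0.45568785, 0.01071894]), np.float64(0.46605363488197327))
stack (array([0.45201369, 0.00766482]), np.float64(0.6889875531196594))
timer (array([ 0.43891552, -0.16628846,  0.30533081]), np.float64(0.4508632719516754))
timer (array([ 0.43900055, -0.16817608,  0.36603214]), np.float64(0.39741992950439453))
frac dp [ 0.0007  0.0018 -0.4253] yaw -0.001
```

Emit:
apply_moves(gripper=[1,1,1,1,1], dp=[[-0.002,0.006,-0.12],[-0.002,0.006,-0.26],[-0.002,0.006,-0.38],[-0.002,0.006,-0.423],[-0.002,0.006,-0.423]], yaw=[0,0,0,0,0])

```text
time_s: 20.68
eef_pos: [0.6334, -0.0562, 0.0484]
tcp_rot: [2.223, -2.219, -0.0]
force: [-0.4, 0.7, 0.8]
finger_gap: 1.002
grasp_force: 0.0
```

Emit:
apply_moves(gripper=[0.6,0.6,0.6,0.6,0.6], dp=[[0,0,0],[0,0,0],[0,0,0],[0,0,0],[0,0,0]], yaw=[0,0,0,0,0])

```text
time_s: 21.3
eef_pos: [0.6355, -0.0564, 0.0514]
tcp_rot: [-2.221, 2.217, -0.006]
force: [-1.5, -0.1, 5.7]
finger_gap: 0.754
grasp_force: 26.5
```

Emit:
apply_moves(gripper=[0.6,0.6,0.6,0.6,0.6], dp=[[0,0,0],[0,0,0.06],[0,0,0.18],[0,0,0.32],[0,0,0.45]], yaw=[0,0,0,0,0])

```text
time_s: 21.92
eef_pos: [0.6335, -0.0565, 0.2312]
tcp_rot: [-2.221, 2.219, -0.002]
force: [1.1, 1.4, -0.8]
finger_gap: 0.754
grasp_force: 28.2
```

Emit:
apply_moves(gripper=[0.6,0.6,0.6,0.6,0.6], dp=[[-0.1,0.04,0],[-0.22,0.08,0],[-0.34,0.13,0],[-0.42,0.16,0],[-0.449,0.17,0]], yaw=[0,0,0,0,0])

```text
time_s: 22.55
eef_pos: [0.4525, 0.0118, 0.2293]
tcp_rot: [-2.222, 2.217, -0.001]
force: [0.7, -0.3, -1.5]
finger_gap: 0.756
grasp_force: 28.3
```

Run:
```python
from h import *
e,a=pose();print(e,a)
for k in range(2): w=cams.snapshot("wrist")
D=dts([w])
for dz in(.026,.029,.032): print(dz,fit([w],cup(e[2]+dz),around(e[0],e[1],.015),D))
print(pose())
```

```text
[0.45254531 0.01184839 0.22927431] 0.002107740704592409
0.026 (array([0.45175362, 0.01268283]), np.float64(0.8636398911476135))
0.029 (array([0.45204134, 0.01168452]), np.float64(1.2969022989273071))
0.032 (array([0.45320858, 0.01002489]), np.float64(2.31723952293396))
(array([0.45370189, 0.01176349, 0.22912414]), np.float64(0.0019244138282674683))
```

Emit:
apply_moves(gripper=[0.6,0.6,0.6,0.6,0.6], dp=[[0.005,-0.002,-0.03],[0.005,-0.002,-0.07],[0.005,-0.002,-0.11],[0.005,-0.002,-0.15],[0.005,-0.002,-0.18]], yaw=[0,0,0,0,0])

```text
time_s: 23.28
eef_pos: [0.4565, 0.0102, 0.1543]
tcp_rot: [2.22, -2.22, -0.001]
force: [-0.1, 0.3, -1.1]
finger_gap: 0.755
grasp_force: 28.3
```

Emit:
apply_moves(gripper=[0.6,0.6,0.6,0.6,0.6], dp=[[0,0,-0.015],[0,0,-0.028],[0,0,-0.033],[0,0,-0.033],[0,0,-0.033]], yaw=[0,0,0,0,0])

```text
time_s: 23.9
eef_pos: [0.4563, 0.0108, 0.1433]
tcp_rot: [-2.222, 2.22, -0.001]
force: [-0.3, 0.3, -0.8]
finger_gap: 0.756
grasp_force: 28.3
```

Emit:
apply_moves(gripper=[1,1,1,1,1], dp=[[0,0,0],[0,0,0],[0,0,0.04],[0,0,0.15],[0,0,0.25]], yaw=[0,0,0,0,0])

```text
time_s: 24.52
eef_pos: [0.4561, 0.0106, 0.2444]
tcp_rot: [-2.223, 2.22, -0.001]
force: [0.6, -0.3, -0.2]
finger_gap: 0.996
grasp_force: 0.0
```

Emit:
apply_moves(gripper=[1,1,1,1,1], dp=[[0.06,0.13,0],[0.13,0.26,0],[0.2,0.4,0],[0.27,0.53,0],[0.34,0.65,0]], yaw=[0,0,0,0,0])

```text
time_s: 25.15
eef_pos: [0.5928, 0.2727, 0.243]
tcp_rot: [-2.223, 2.219, -0.0]
force: [0.7, 1.0, 0.2]
finger_gap: 0.999
grasp_force: 0.0
```

Run:
```python
from h import *
print(pose())
ps=both()
D=dts(ps)
for i,s in enumerate(ps): print("stack",fit([s],cup(.170),around(.455,.011,.02),D[i:i+1]),"timer",fit([s],box(.045,.07,.075),around(.44,-.168)+[(-.1,.6)],D[i:i+1]))
print("mat",[fit([s],box(.2,.62,0),around(.627,.009,.015)+[(-.1,.1)],[d]) for s,d in zip(ps,D)])
def seg(y0): # both edges of a line, mat frame
    def f(v):
        c,s=np.cos(.0247),np.sin(.0247); X=np.r_[L*.07,L*.07]; Y=y0+np.r_[0*L+.006,0*L-.006]+0
        return np.c_[v[0]+c*X-s*Y,v[1]+s*X+c*Y,0*X]
    return f
for y0 in(.085,-.085): print("line",y0,[fit([s],seg(y0),[(.626,.628)]+[(-.02,.04)],[d]) for s,d in zip(ps,D)])
cv2.imwrite("pics/t5.png",ps[0]["img"][:,:,::-1])
cv2.imwrite("pics/s5.png",ps[1]["img"][:,:,::-1])
```

```text
(array([0.59277099, 0.27270727, 0.24298918]), np.float64(0.0017010108484987185))
stack (array([0.45713002, 0.01282321]), np.float64(0.5039904117584229)) timer (array([ 0.43893345, -0.1661909 ,  0.30277342]), np.float64(0.47449082136154175))
stack (array([0.46028673, 0.03099936]), np.float64(4.724184036254883)) timer (array([ 0.46387808, -0.15384076,  0.59955858]), np.float64(4.206790924072266))
mat [(array([0.62646366, 0.01312022, 0.02290645]), np.float64(0.7803769111633301)), (array([0.62834096, 0.00807724, 0.02587465]), np.float64(2.007786512374878))]
line 0.085 [(array([0.6279975 , 0.01299278]), np.float64(0.26093751192092896)), (array([0.62799077, 0.00968624]), np.float64(2.504733085632324))]
line -0.085 [(array([0.62768051, 0.01276883]), np.float64(0.26875001192092896)), (array([ 0.62794701, -0.01997414]), np.float64(3.6364738941192627))]
```

View pics/s5.png

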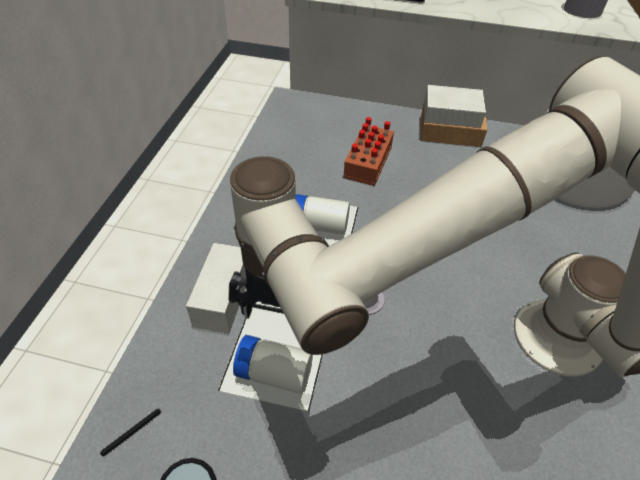

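View pics/t5.png

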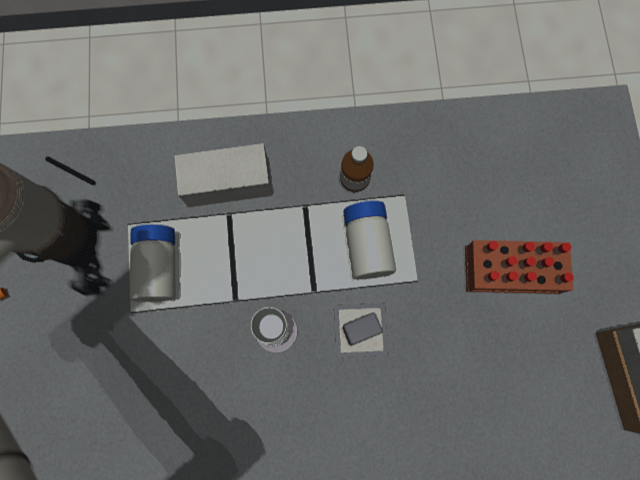

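All three cups are stacked at (270,327) in the top view, the timer sits on its square at (362,329), and the jars are untouched at (153,262) and (368,240). I see no fourth cup. Next I'll go to the outer side of the left jar and measure both jars.

Emit:
apply_moves(gripper=[0.7,0.7,0.7,0.7,0.7], dp=[[0.063,0.12,0],[0.063,0.24,0],[0.063,0.318,0],[0.063,0.318,0],[0.063,0.318,0]], yaw=[0.016,0.016,0.016,0.016,0.016])

```text
time_s: 25.88
eef_pos: [0.6171, 0.397, 0.243]
tcp_rot: [2.248, -2.193, 0.0]
force: [0.7, 0.6, 0.7]
finger_gap: 0.698
grasp_force: 0.0
```

```bash
cat >> h.py <<'E'
def jarfit(p,x,y,w=.03):
    d=dts([p])[0]
    def cost(v):
        c,s=np.cos(v[2]),np.sin(v[2]); P=[]
        for e in(-.075,.075):
            P.append(np.c_[v[0]+c*e-s*.045*np.cos(T),v[1]+s*e+c*.045*np.cos(T),.045+.045*np.sin(T)])
        h=cv2.convexHull(proj(p,np.vstack(P)).astype(np.float32)).reshape(-1,2)
        n=np.roll(h,-1,0); k=np.hypot(*(n-h).T).astype(int)+1
        u=np.vstack([a+(b-a)*np.linspace(0,1,m,endpoint=False)[:,None] for a,b,m in zip(h,n,k)]).astype(np.float32)
        return cv2.remap(d,u[:,:1],u[:,1:],cv2.INTER_LINEAR,borderValue=6).mean()
    s=differential_evolution(cost,around(x,y,w)+[(-.3,.3)],seed=0,maxiter=50,popsize=12,tol=1e-5)
    return np.round(s.x,4),round(s.fun,2)
def inmark(v,side):
    m=np.array([.6254,.0978]) if side=="l" else np.array([.6296,-.0722]); c,s=np.cos(.0247),np.sin(.0247)
    d=v[:2]-m; return np.round([c*d[0]+s*d[1],-s*d[0]+c*d[1],v[2]-.0247],4)
E
python3 - <<'E'
from h import *
print(pose())
ps=both()
for s in ps:
    for k,x,y in(("l",.617,.262),("r",.622,-.205)):
        v,c=jarfit(s,x,y); print(k,v,c,inmark(v,k))
print("stack",fit(ps[1:],cup(.170),around(.455,.011,.02)))
E
```

```text
(array([0.61708253, 0.3970335 , 0.24296382]), np.float64(0.02469285626547002))
l [ 0.6117  0.2611 -0.0576] 0.84 [-0.0097  0.1636 -0.0823]
r [ 0.6219 -0.1982  0.0391] 0.55 [-0.0108 -0.1258  0.0144]
l [5.968e-01 2.920e-01 2.000e-04] 3.75 [-0.0238  0.1948 -0.0245]
r [ 0.6254 -0.1942 -0.1392] 1.37 [-0.0072 -0.1219 -0.1639]
stack (array([ 0.4589027 , -0.00110723]), np.float64(0.8379082083702087))
```

Run:
```python
from h import *
ps=both();D=dts(ps)
f=lambda v:np.c_[v[0]+.033*np.cos(T),v[1]+.033*np.sin(T),0*T+v[2]]
print(fit(ps,f,around(.455,.011,.02)+[(.14,.2)],D))
for z in(.16,.17,.18): print(z,fit(ps,cup(z),around(.455,.011,.02),D))
p=ps[1];cv2.imwrite("pics/s6.png",cv2.resize(p["img"][170:410,200:460,::-1],(780,600)[:2]))
```

```text
(array([0.45745672, 0.01093143, 0.17623399]), np.float64(0.7760376930236816))
0.16 (array([ 0.45412371, -0.00304783]), np.float64(1.0387355089187622))
0.17 (array([0.45572646, 0.00847376]), np.float64(0.9394222497940063))
0.18 (array([0.45701344, 0.01073822]), np.float64(0.8182450532913208))
```

View pics/s6.png

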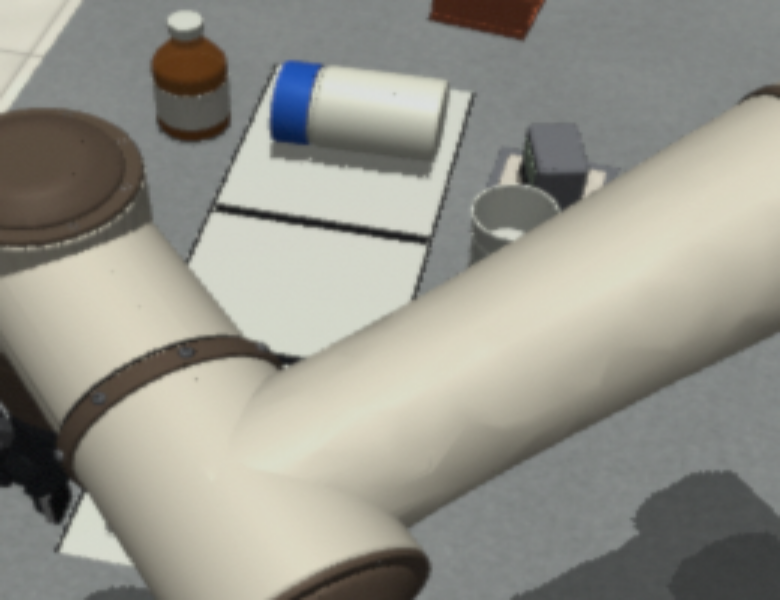

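The arm hides part of the stack here, and its top rim at (515,205) fits a few millimetres high. I'll cross to the right side to get a clear view before pushing any jar, then start with the right jar.

Emit:
apply_moves(gripper=[0.7,0.7,0.7,0.7,0.7], dp=[[0,-0.12,0],[0,-0.26,0],[0,-0.4,0],[0,-0.55,0],[0,-0.7,0]], yaw=[0,0,0,0,0])

```text
time_s: 26.7
eef_pos: [0.6168, 0.1153, 0.2436]
tcp_rot: [-2.248, 2.193, -0.001]
force: [-0.2, -0.5, 0.1]
finger_gap: 0.701
grasp_force: 0.0
```

Emit:
apply_moves(gripper=[0.7,0.7,0.7,0.7,0.7], dp=[[0,-0.15,0],[0,-0.3,0],[0,-0.45,0],[0,-0.6,0],[0,-0.74,0]], yaw=[0,0,0,0,0])

```text
time_s: 27.32
eef_pos: [0.6165, -0.1807, 0.2436]
tcp_rot: [-2.247, 2.194, -0.001]
force: [0.3, 0.4, 0.0]
finger_gap: 0.702
grasp_force: 0.0
```

Emit:
apply_moves(gripper=[0.7,0.7,0.7,0.7,0.7], dp=[[0,-0.12,0],[0,-0.24,0],[0,-0.37,0],[0,-0.415,0],[0,-0.415,0]], yaw=[0,0,0,0,0])

```text
time_s: 27.95
eef_pos: [0.6165, -0.3453, 0.2426]
tcp_rot: [-2.246, 2.196, 0.001]
force: [-1.3, 1.0, -0.9]
finger_gap: 0.701
grasp_force: 0.0
```

Run:
```python
from h import *
print(pose())
ps=both();D=dts(ps)
f=lambda v:np.c_[v[0]+.033*np.cos(T),v[1]+.033*np.sin(T),0*T+v[2]]
print(fit(ps,f,around(.455,.011,.02)+[(.14,.2)],D))
for i in(0,1): print([ (z,fit(ps[i:i+1],cup(z),around(.455,.011,.02),D[i:i+1])) for z in(.17,.176)])
for s in ps:
    for k,x,y in(("l",.617,.262),("r",.622,-.205)):
        v,c=jarfit(s,x,y); print(k,v,c,inmark(v,k))
i=[cv2.resize(ps[1]["img"][200:320,310:430,::-1],(390,390)),cv2.resize(ps[0]["img"][280:380,220:320,::-1],(390,390))]
cv2.imwrite("pics/s7.png",np.hstack(i))
```

```text
(array([ 0.6164951 , -0.34530386,  0.2426118 ]), np.float64(0.022516289444529214))
(array([0.4569929 , 0.01136073, 0.17489138]), np.float64(0.49076658487319946))
[(0.17, (array([0.4577431 , 0.01130301]), np.float64(0.5395128726959229))), (0.176, (array([0.45075132, 0.01012244]), np.float64(0.5672022700309753)))]
[(0.17, (array([0.45755958, 0.00693092]), np.float64(0.4426513910293579))), (0.176, (array([0.45642336, 0.01258601]), np.float64(0.3946424722671509)))]
l [ 0.6116  0.2613 -0.0577] 0.85 [-0.0098  0.1638 -0.0824]
r [ 0.652  -0.176  -0.2839] 4.11 [ 0.0198 -0.1043 -0.3086]
l [0.6118 0.2505 0.027 ] 0.92 [-0.0098  0.153   0.0023]
r [ 0.6222 -0.2053  0.0594] 1.38 [-0.0107 -0.1329  0.0347]
```

View pics/s7.png

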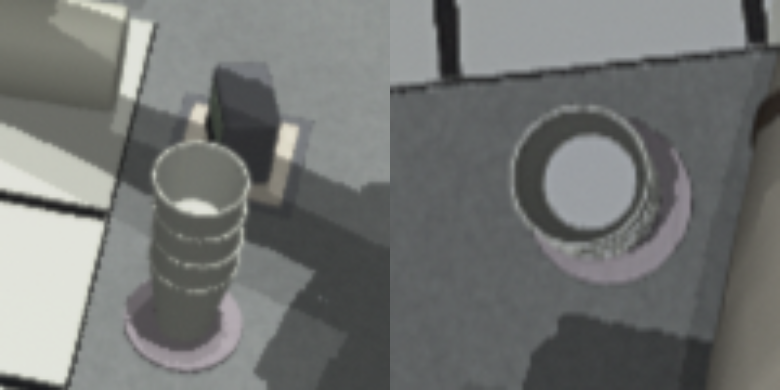

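The crop shows four evenly spaced rims, upright and centred, so the stack is good, and the timer stands on its square. I'll lower beside the right jar's outer side.

Emit:
apply_moves(gripper=[0.7,0.7,0.7,0.7,0.7], dp=[[0.01,0.035,-0.12],[0.01,0.035,-0.25],[0.01,0.035,-0.38],[0.01,0.035,-0.5],[0.01,0.035,-0.54]], yaw=[0,0,0,0,0])

```text
time_s: 28.68
eef_pos: [0.6197, -0.3277, 0.0239]
tcp_rot: [2.249, -2.19, -0.009]
force: [0.1, -0.0, 0.2]
finger_gap: 0.698
grasp_force: 0.0
```

Emit:
apply_moves(gripper=[0.7,0.7,0.7,0.7,0.7], dp=[[0,0.03,0],[0,0.06,0],[0,0.09,0],[0,0.115,0],[0,0.13,0]], yaw=[0,0,0,0,0])

```text
time_s: 29.3
eef_pos: [0.6215, -0.2773, 0.0276]
tcp_rot: [-2.249, 2.192, -0.001]
force: [0.7, -0.5, -0.3]
finger_gap: 0.7
grasp_force: 0.0
```

Run:
```python
from h import *
print(pose())
ps=both()
for s in ps: v,c=jarfit(s,.622,-.2);print(v,c,inmark(v,"r"))
cv2.imwrite("pics/s8.png",np.hstack([cv2.resize(ps[1]["img"][150:310,250:410,::-1],(390,390)),cv2.resize(ps[0]["img"][180:310,300:430,::-1],(390,390))]))
```

```text
(array([ 0.62154655, -0.27726916,  0.02764994]), np.float64(0.025669494874493104))
[ 0.6017 -0.2183 -0.0548] 2.04 [-0.0315 -0.1454 -0.0795]
[ 0.633  -0.2162  0.2965] 1.12 [-2.000e-04 -1.440e-01  2.718e-01]
```

View pics/s8.png

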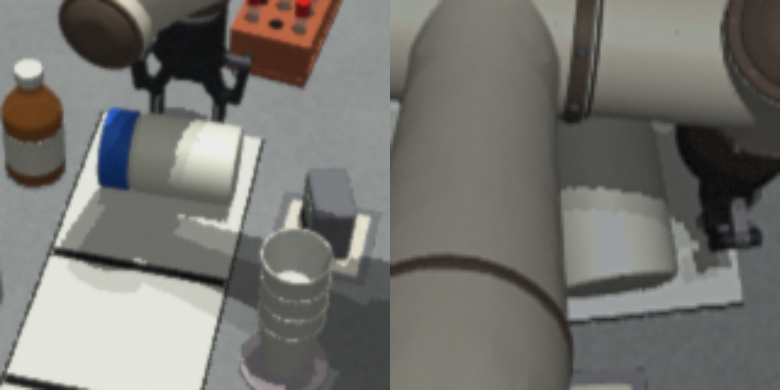

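The jar and fingers show clearly in the side panel, with the fingers just outside the jar at (185,110). I'll push slowly at 2 cm/s, stopping well short of the line.

Emit:
apply_moves(gripper=[0.7,0.7,0.7,0.7,0.7], dp=[[0,0.003,0],[0,0.008,0],[0,0.014,0],[0,0.02,0],[0,0.0262,0]], yaw=[0,0,0,0,0])

```text
time_s: 30.02
eef_pos: [0.6212, -0.2675, 0.0269]
tcp_rot: [2.249, -2.194, -0.0]
force: [-0.3, -0.3, -0.1]
finger_gap: 0.707
grasp_force: 0.0
```

Emit:
apply_moves(gripper=[0.7,0.7,0.7,0.7,0.7], dp=[[0,0.0062,0],[0,0.0125,0],[0,0.0187,0],[0,0.025,0],[0,0.0312,0]], yaw=[0,0,0,0,0])

```text
time_s: 30.65
eef_pos: [0.6213, -0.255, 0.027]
tcp_rot: [-2.249, 2.193, -0.0]
force: [0.0, -0.9, 0.2]
finger_gap: 0.701
grasp_force: 0.1
```

Emit:
apply_moves(gripper=[0.7,0.7,0.7,0.7,0.7], dp=[[0,0.0062,0],[0,0.0125,0],[0,0.0187,0],[0,0.025,0],[0,0.0312,0]], yaw=[0,0,0,0,0])

```text
time_s: 31.28
eef_pos: [0.6212, -0.2425, 0.0269]
tcp_rot: [2.249, -2.193, -0.0]
force: [-0.8, 0.3, 0.2]
finger_gap: 0.7
grasp_force: 0.1
```

Emit:
apply_moves(gripper=[0.7,0.7,0.7,0.7,0.7], dp=[[0,0.0062,0],[0,0.0125,0],[0,0.0187,0],[0,0.025,0],[0,0.0312,0]], yaw=[0,0,0,0,0])

```text
time_s: 31.9
eef_pos: [0.6212, -0.23, 0.0269]
tcp_rot: [-2.249, 2.193, -0.0]
force: [-0.6, -0.4, -0.2]
finger_gap: 0.705
grasp_force: 0.1
```

Emit:
apply_moves(gripper=[0.7,0.7,0.7,0.7,0.7], dp=[[0,0.0062,0],[0,0.0125,0],[0,0.0187,0],[0,0.025,0],[0,0.0312,0]], yaw=[0,0,0,0,0])

```text
time_s: 32.52
eef_pos: [0.6212, -0.2175, 0.0269]
tcp_rot: [2.249, -2.193, 0.0]
force: [-0.3, -0.1, -0.7]
finger_gap: 0.697
grasp_force: 0.1
```

Run:
```python
from h import *
print(pose(),r.observe()["force"])
s=cams.snapshot("side");v,c=jarfit(s,.622,-.18);print(v,c,inmark(v,"r"))
cv2.imwrite("pics/s9.png",cv2.resize(s["img"][150:310,250:410,::-1],(480,480)))
```

```text
(array([ 0.62124881, -0.2175257 ,  0.0269065 ]), np.float64(0.025019587749732786)) [-0.3104553  -0.05972937 -0.65511459]
[ 0.6276 -0.1726  0.2283] 1.3 [-0.0045 -0.1003  0.2036]
```

View pics/s9.png

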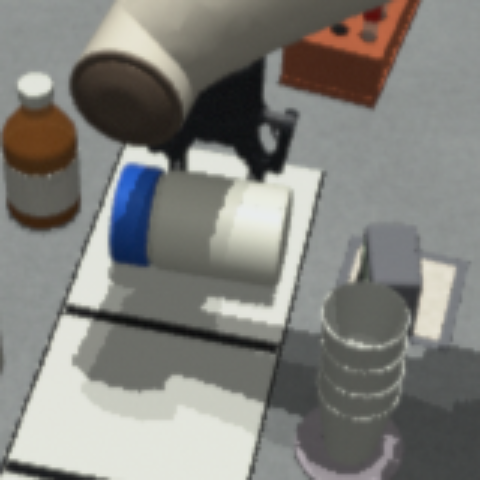

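The jar rolls in contact with the fingers and stays parallel, with its centre near (200,225). I'll continue to about 3 cm short of the line, then back off and measure.

Emit:
apply_moves(gripper=[0.7,0.7,0.7,0.7,0.7], dp=[[0,0.004,0],[0,0.009,0],[0,0.015,0],[0,0.021,0],[0,0.0272,0]], yaw=[0,0,0,0,0])

```text
time_s: 33.2
eef_pos: [0.6212, -0.2066, 0.0269]
tcp_rot: [2.249, -2.193, -0.0]
force: [-0.5, 1.2, -0.9]
finger_gap: 0.701
grasp_force: 0.1
```

Emit:
apply_moves(gripper=[0.7,0.7,0.7,0.7,0.7], dp=[[0,0.0062,0],[0,0.0125,0],[0,0.0187,0],[0,0.025,0],[0,0.0312,0]], yaw=[0,0,0,0,0])

```text
time_s: 33.83
eef_pos: [0.6212, -0.1942, 0.0269]
tcp_rot: [2.249, -2.193, -0.0]
force: [0.1, -0.3, -0.3]
finger_gap: 0.698
grasp_force: 0.1
```

Emit:
apply_moves(gripper=[0.7,0.7,0.7,0.7,0.7], dp=[[0,0.0062,0],[0,0.0125,0],[0,0.0187,0],[0,0.025,0],[0,0.0312,0]], yaw=[0,0,0,0,0])

```text
time_s: 34.45
eef_pos: [0.6212, -0.1817, 0.0269]
tcp_rot: [-2.249, 2.193, -0.0]
force: [0.3, -0.7, 0.1]
finger_gap: 0.701
grasp_force: 0.1
```

Emit:
apply_moves(gripper=[0.7,0.7,0.7,0.7,0.7], dp=[[0,0.0062,0],[0,0.0125,0],[0,0.0187,0],[0,0.025,0],[0,0.0312,0]], yaw=[0,0,0,0,0])

```text
time_s: 35.08
eef_pos: [0.6212, -0.1692, 0.0269]
tcp_rot: [2.249, -2.193, -0.0]
force: [-0.0, 0.5, 0.4]
finger_gap: 0.698
grasp_force: 0.1
```

Emit:
apply_moves(gripper=[0.7,0.7,0.7,0.7,0.7], dp=[[0,0.006,0],[0,0.011,0],[0,0.015,0],[0,0.018,0],[0,0.02,0]], yaw=[0,0,0,0,0])

```text
time_s: 35.7
eef_pos: [0.6212, -0.1613, 0.0269]
tcp_rot: [-2.249, 2.194, -0.0]
force: [-0.3, -1.0, -0.0]
finger_gap: 0.701
grasp_force: 0.2
```

Emit:
apply_moves(gripper=[0.7,0.7,0.7,0.7,0.7], dp=[[0,0.001,0],[0,0,0],[0,-0.05,0],[0,-0.15,0],[0,-0.2,0]], yaw=[0,0,0,0,0])

```text
time_s: 36.33
eef_pos: [0.6209, -0.244, 0.0268]
tcp_rot: [2.247, -2.196, 0.0]
force: [-0.3, -0.3, -0.3]
finger_gap: 0.702
grasp_force: 0.0
```

Emit:
apply_moves(gripper=[0.7,0.7,0.7,0.7,0.7], dp=[[0,-0.1,0],[0,-0.2,0.1],[0,-0.2,0.2],[0,-0.3,0.35],[0,-0.4,0.45]], yaw=[0,0,0,0,0])

```text
time_s: 36.95
eef_pos: [0.6212, -0.4, 0.2069]
tcp_rot: [-2.25, 2.192, -0.002]
force: [0.5, -0.7, 0.0]
finger_gap: 0.699
grasp_force: 0.0
```

Run:
```python
from h import *
print(pose())
for s in both():
    v,c=jarfit(s,.622,-.105,.05);print(v,c,inmark(v,"r"))
cv2.imwrite("pics/x.png",s["img"][:,:,::-1])
```

```text
(array([ 0.62117154, -0.39997572,  0.2068628 ]), np.float64(0.026064352593711426))
[ 0.6156 -0.1024  0.0532] 0.42 [-0.0147 -0.0298  0.0285]
[ 0.6167 -0.1053  0.0569] 0.71 [-0.0137 -0.0328  0.0322]
```

Both cameras agree that the right jar lies 30 mm short of its line and parallel to within 0.03 rad. I'll return and push the remaining 29 mm, tapering the speed.

Emit:
apply_moves(gripper=[0.7,0.7,0.7,0.7,0.7], dp=[[0,0.1,-0.1],[0,0.2,-0.22],[0,0.25,-0.35],[0,0.33,-0.45],[0,0.4,-0.45]], yaw=[0,0,0,0,0])

```text
time_s: 37.67
eef_pos: [0.6175, -0.2377, 0.0193]
tcp_rot: [2.244, -2.191, -0.013]
force: [-0.6, -0.0, 0.7]
finger_gap: 0.701
grasp_force: 0.0
```

Emit:
apply_moves(gripper=[0.7,0.7,0.7,0.7,0.7], dp=[[0,0.045,0],[0,0.09,0],[0,0.125,0],[0,0.145,0],[0,0.15,0]], yaw=[0,0,0,0,0])

```text
time_s: 38.3
eef_pos: [0.6214, -0.1787, 0.0246]
tcp_rot: [-2.249, 2.193, -0.001]
force: [0.1, -0.4, -0.2]
finger_gap: 0.699
grasp_force: 0.0
```

Emit:
apply_moves(gripper=[0.7,0.7,0.7,0.7,0.7], dp=[[0,0.003,0],[0,0.008,0],[0,0.014,0],[0,0.02,0],[0,0.0262,0]], yaw=[0,0,0,0,0])

```text
time_s: 38.92
eef_pos: [0.6212, -0.1684, 0.0243]
tcp_rot: [-2.249, 2.194, -0.0]
force: [0.0, -1.2, -0.1]
finger_gap: 0.7
grasp_force: 0.0
```

Emit:
apply_moves(gripper=[0.7,0.7,0.7,0.7,0.7], dp=[[0,0.0062,0],[0,0.0125,0],[0,0.0187,0],[0,0.025,0],[0,0.0312,0]], yaw=[0,0,0,0,0])

```text
time_s: 39.55
eef_pos: [0.6213, -0.1558, 0.0244]
tcp_rot: [-2.249, 2.193, -0.0]
force: [0.2, -0.8, -0.4]
finger_gap: 0.699
grasp_force: 0.1
```

Emit:
apply_moves(gripper=[0.7,0.7,0.7,0.7,0.7], dp=[[0,0.0062,0],[0,0.0125,0],[0,0.0187,0],[0,0.025,0],[0,0.0312,0]], yaw=[0,0,0,0,0])

```text
time_s: 40.17
eef_pos: [0.6212, -0.1434, 0.0243]
tcp_rot: [2.249, -2.194, -0.0]
force: [0.3, 0.2, 0.4]
finger_gap: 0.698
grasp_force: 0.1
```

Emit:
apply_moves(gripper=[0.7,0.7,0.7,0.7,0.7], dp=[[0,0.006,0],[0,0.0115,0],[0,0.0165,0],[0,0.021,0],[0,0.0245,0]], yaw=[0,0,0,0,0])

```text
time_s: 40.8
eef_pos: [0.6212, -0.1336, 0.0243]
tcp_rot: [-2.249, 2.193, 0.0]
force: [-0.1, 0.1, -0.5]
finger_gap: 0.699
grasp_force: 0.0
```

Emit:
apply_moves(gripper=[0.7,0.7,0.7,0.7,0.7], dp=[[0,0.003,0],[0,0.005,0],[0,0.006,0],[0,0.006,0],[0,0.006,0]], yaw=[0,0,0,0,0])

```text
time_s: 41.42
eef_pos: [0.6213, -0.1313, 0.0244]
tcp_rot: [-2.249, 2.194, 0.0]
force: [0.2, 1.0, 0.1]
finger_gap: 0.703
grasp_force: 0.0
```

Emit:
apply_moves(gripper=[0.7,0.7,0.7,0.7,0.7], dp=[[0,0,0],[0,-0.02,0],[0,-0.08,0],[0,-0.17,0],[0,-0.25,0]], yaw=[0,0,0,0,0])

```text
time_s: 42.05
eef_pos: [0.6212, -0.2328, 0.0244]
tcp_rot: [-2.249, 2.194, -0.0]
force: [0.1, 0.5, -0.8]
finger_gap: 0.7
grasp_force: 0.0
```

Emit:
apply_moves(gripper=[0.7,0.7,0.7,0.7,0.7], dp=[[0,-0.1,0],[0,-0.2,0.1],[0,-0.25,0.25],[0,-0.35,0.4],[0,-0.42,0.52]], yaw=[0,0,0,0,0])

```text
time_s: 42.68
eef_pos: [0.6205, -0.3991, 0.2313]
tcp_rot: [-2.248, 2.194, -0.0]
force: [1.2, -0.8, -0.7]
finger_gap: 0.703
grasp_force: 0.0
```

Run:
```python
from h import *
print(pose())
for s in both():
    v,c=jarfit(s,.62,-.073,.03);print(v,c,inmark(v,"r"))
    v,c=jarfit(s,.612,.258,.03);print(v,c,inmark(v,"l"))
```

```text
(array([ 0.6205233 , -0.39905948,  0.23134448]), np.float64(0.024557797140177584))
[ 0.6137 -0.0729  0.0543] 0.4 [-0.0159 -0.0003  0.0296]
[ 0.6115  0.2611 -0.0575] 0.84 [-0.0099  0.1636 -0.0822]
[ 0.6287 -0.0984 -0.0817] 1.13 [-0.0015 -0.0262 -0.1064]
[0.6118 0.2504 0.028 ] 0.94 [-0.0098  0.1529  0.0033]
```

The right jar now rests on its line: y error under 1 mm, yaw off 0.03 rad. I'll cross over to the left jar's outer side.

Emit:
apply_moves(gripper=[0.7,0.7,0.7,0.7,0.7], dp=[[0,0.12,0.02],[0,0.27,0.02],[0,0.42,0.02],[0,0.57,0.02],[0,0.72,0.02]], yaw=[0,0,0,0,0])

```text
time_s: 43.4
eef_pos: [0.6208, -0.1081, 0.2374]
tcp_rot: [-2.248, 2.194, -0.0]
force: [1.3, 0.6, 0.4]
finger_gap: 0.701
grasp_force: 0.0
```

Emit:
apply_moves(gripper=[0.7,0.7,0.7,0.7,0.7], dp=[[0,0.15,0],[0,0.3,0],[0,0.45,0],[0,0.6,0],[0,0.74,0]], yaw=[0,0,0,0,0])

```text
time_s: 44.02
eef_pos: [0.621, 0.1881, 0.2374]
tcp_rot: [-2.249, 2.193, -0.0]
force: [1.0, 0.1, 0.1]
finger_gap: 0.701
grasp_force: 0.0
```

Emit:
apply_moves(gripper=[0.7,0.7,0.7,0.7,0.7], dp=[[-0.01,0.14,0],[-0.019,0.28,0],[-0.019,0.4,0],[-0.019,0.46,0],[-0.019,0.46,0]], yaw=[0,0,0,0,0])

```text
time_s: 44.65
eef_pos: [0.6134, 0.3714, 0.2364]
tcp_rot: [2.25, -2.191, -0.0]
force: [-0.7, -0.7, 0.2]
finger_gap: 0.7
grasp_force: 0.0
```

Run:
```python
from h import *
go(.613,.37,.026,.0247)
ps=both()
v,c=jarfit(ps[1],.612,.255,.03);print(v,c,inmark(v,"l"))
v,c=jarfit(ps[0],.614,-.073,.012);print(v,c,inmark(v,"r"))
```

```text
frac dp [-0.0009 -0.0035 -0.526 ] yaw -0.001
[0.6245 0.285  0.08  ] 2.73 [0.0037 0.1872 0.0553]
[ 0.6137 -0.0729  0.0543] 0.41 [-0.0159 -0.0003  0.0296]
```

Emit:
apply_moves(gripper=[0.7,0.7,0.7,0.7,0.7], dp=[[0,0,-0.13],[0,0,-0.27],[0,0,-0.4],[0,0,-0.5],[0,0,-0.526]], yaw=[0,0,0,0,0])

```text
time_s: 45.38
eef_pos: [0.6127, 0.3674, 0.0243]
tcp_rot: [2.242, -2.192, -0.001]
force: [-0.4, -0.4, 1.0]
finger_gap: 0.699
grasp_force: 0.0
```

Emit:
apply_moves(gripper=[0.7,0.7,0.7,0.7,0.7], dp=[[0,-0.02,0],[0,-0.045,0],[0,-0.07,0],[0,-0.085,0],[0,-0.088,0]], yaw=[0,0,0,0,0])

```text
time_s: 46.0
eef_pos: [0.6139, 0.3347, 0.0277]
tcp_rot: [-2.248, 2.194, -0.0]
force: [-0.2, 0.4, 0.0]
finger_gap: 0.697
grasp_force: 0.0
```

Emit:
apply_moves(gripper=[0.7,0.7,0.7,0.7,0.7], dp=[[0,-0.003,0],[0,-0.008,0],[0,-0.014,0],[0,-0.02,0],[0,-0.0262,0]], yaw=[0,0,0,0,0])

```text
time_s: 46.62
eef_pos: [0.6136, 0.3246, 0.027]
tcp_rot: [2.249, -2.193, 0.0]
force: [-0.6, 0.1, 0.2]
finger_gap: 0.702
grasp_force: 0.0
```

Emit:
apply_moves(gripper=[0.7,0.7,0.7,0.7,0.7], dp=[[0,-0.0062,0],[0,-0.0125,0],[0,-0.0187,0],[0,-0.025,0],[0,-0.0312,0]], yaw=[0,0,0,0,0])

```text
time_s: 47.25
eef_pos: [0.6137, 0.3122, 0.0271]
tcp_rot: [-2.249, 2.193, -0.0]
force: [1.1, 0.6, -0.1]
finger_gap: 0.7
grasp_force: 0.0
```

Emit:
apply_moves(gripper=[0.7,0.7,0.7,0.7,0.7], dp=[[0,-0.0062,0],[0,-0.0125,0],[0,-0.0187,0],[0,-0.025,0],[0,-0.0312,0]], yaw=[0,0,0,0,0])

```text
time_s: 47.88
eef_pos: [0.6136, 0.2996, 0.027]
tcp_rot: [2.249, -2.193, 0.0]
force: [-0.3, -0.1, -0.0]
finger_gap: 0.697
grasp_force: 0.1
```

Emit:
apply_moves(gripper=[0.7,0.7,0.7,0.7,0.7], dp=[[0,-0.0062,0],[0,-0.0125,0],[0,-0.0187,0],[0,-0.025,0],[0,-0.0312,0]], yaw=[0,0,0,0,0])

```text
time_s: 48.5
eef_pos: [0.6136, 0.2871, 0.0271]
tcp_rot: [-2.249, 2.193, -0.0]
force: [-0.0, 0.5, 0.4]
finger_gap: 0.703
grasp_force: 0.1
```

Emit:
apply_moves(gripper=[0.7,0.7,0.7,0.7,0.7], dp=[[0,-0.0062,0],[0,-0.0125,0],[0,-0.0187,0],[0,-0.025,0],[0,-0.0312,0]], yaw=[0,0,0,0,0])

```text
time_s: 49.12
eef_pos: [0.6136, 0.2746, 0.0271]
tcp_rot: [2.249, -2.193, 0.0]
force: [-0.5, -0.5, 1.1]
finger_gap: 0.703
grasp_force: 0.1
```

Run:
```python
from h import *
print(pose())
ps=both()
v,c=jarfit(ps[0],.612,.23,.03);print(v,c,inmark(v,"l"))
cv2.imwrite("pics/t10.png",np.hstack([cv2.resize(ps[0]["img"][180:320,90:250,::-1],(400,350)),cv2.resize(ps[1]["img"][230:420,200:400,::-1],(370,350))]))
```

```text
(array([0.61363735, 0.27463262, 0.02705435]), np.float64(0.025010089759161858))
[ 0.6202  0.2247 -0.0327] 0.99 [-0.0021  0.127  -0.0574]
```

View pics/t10.png

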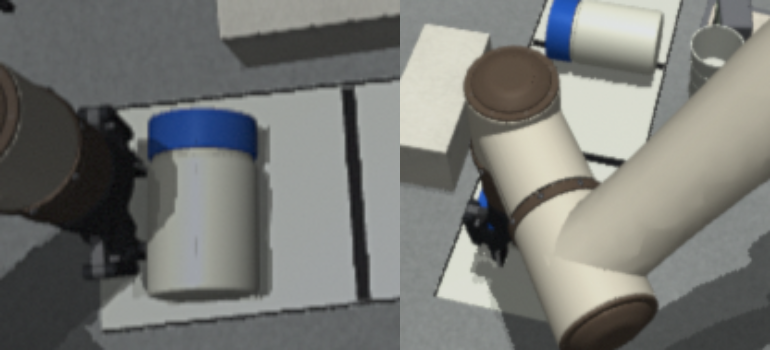

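The left jar rolls along parallel, with its centre at (200,205) and the line at (355,190). I'll continue to about 3 cm short, then back off and measure.

Emit:
apply_moves(gripper=[0.7,0.7,0.7,0.7,0.7], dp=[[0,-0.004,0],[0,-0.009,0],[0,-0.015,0],[0,-0.021,0],[0,-0.0272,0]], yaw=[0,0,0,0,0])

```text
time_s: 49.85
eef_pos: [0.6136, 0.2637, 0.0271]
tcp_rot: [-2.249, 2.193, -0.0]
force: [-0.4, 1.0, 0.0]
finger_gap: 0.697
grasp_force: 0.1
```

Emit:
apply_moves(gripper=[0.7,0.7,0.7,0.7,0.7], dp=[[0,-0.0062,0],[0,-0.0125,0],[0,-0.0187,0],[0,-0.025,0],[0,-0.0312,0]], yaw=[0,0,0,0,0])

```text
time_s: 50.48
eef_pos: [0.6136, 0.2513, 0.027]
tcp_rot: [-2.249, 2.194, 0.0]
force: [0.5, -0.3, -0.3]
finger_gap: 0.701
grasp_force: 0.1
```

Emit:
apply_moves(gripper=[0.7,0.7,0.7,0.7,0.7], dp=[[0,-0.0062,0],[0,-0.0125,0],[0,-0.0187,0],[0,-0.025,0],[0,-0.0312,0]], yaw=[0,0,0,0,0])

```text
time_s: 51.1
eef_pos: [0.6136, 0.2388, 0.027]
tcp_rot: [2.249, -2.193, -0.0]
force: [0.6, -0.2, -0.3]
finger_gap: 0.703
grasp_force: 0.1
```

Emit:
apply_moves(gripper=[0.7,0.7,0.7,0.7,0.7], dp=[[0,-0.0062,0],[0,-0.0125,0],[0,-0.0187,0],[0,-0.025,0],[0,-0.0312,0]], yaw=[0,0,0,0,0])

```text
time_s: 51.72
eef_pos: [0.6136, 0.2263, 0.027]
tcp_rot: [2.249, -2.193, -0.0]
force: [-0.3, 0.2, 1.1]
finger_gap: 0.698
grasp_force: 0.1
```

Emit:
apply_moves(gripper=[0.7,0.7,0.7,0.7,0.7], dp=[[0,-0.0062,0],[0,-0.0125,0],[0,-0.0187,0],[0,-0.025,0],[0,-0.0312,0]], yaw=[0,0,0,0,0])

```text
time_s: 52.35
eef_pos: [0.6136, 0.2139, 0.0271]
tcp_rot: [-2.249, 2.193, 0.0]
force: [1.2, 0.0, 0.4]
finger_gap: 0.697
grasp_force: 0.1
```

Emit:
apply_moves(gripper=[0.7,0.7,0.7,0.7,0.7], dp=[[0,-0.0062,0],[0,-0.0125,0],[0,-0.0187,0],[0,-0.025,0],[0,-0.0312,0]], yaw=[0,0,0,0,0])

```text
time_s: 52.98
eef_pos: [0.6136, 0.2013, 0.027]
tcp_rot: [2.249, -2.193, -0.0]
force: [0.1, -0.5, 0.6]
finger_gap: 0.699
grasp_force: 0.1
```

Emit:
apply_moves(gripper=[0.7,0.7,0.7,0.7,0.7], dp=[[0,-0.006,0],[0,-0.011,0],[0,-0.015,0],[0,-0.018,0],[0,-0.02,0]], yaw=[0,0,0,0,0])

```text
time_s: 53.6
eef_pos: [0.6136, 0.1935, 0.0271]
tcp_rot: [2.249, -2.193, 0.0]
force: [-0.4, 0.2, 0.1]
finger_gap: 0.702
grasp_force: 0.1
```

Emit:
apply_moves(gripper=[0.7,0.7,0.7,0.7,0.7], dp=[[0,0,0],[0,0,0],[0,0.05,0],[0,0.12,0],[0,0.2,0]], yaw=[0,0,0,0,0])

```text
time_s: 54.22
eef_pos: [0.6137, 0.2761, 0.0271]
tcp_rot: [-2.249, 2.192, -0.0]
force: [0.6, -0.3, -0.2]
finger_gap: 0.697
grasp_force: 0.0
```

Run:
```python
from h import *
print(pose())
ps=both()
for s in ps:
  v,c=jarfit(s,.614,.135,.03);print(v,c,inmark(v,"l"))
v,c=jarfit(ps[0],.614,-.073,.012);print(v,c,inmark(v,"r"))
```

```text
(array([0.61368769, 0.27605915, 0.0271496 ]), np.float64(0.0255834443154912))
[ 0.6081  0.1367 -0.0351] 0.49 [-0.0163  0.0393 -0.0598]
[0.6367 0.1411 0.2962] 1.68 [0.0124 0.043  0.2715]
[ 0.6137 -0.0729  0.0543] 0.4 [-0.0159 -0.0003  0.0296]
```

By the top camera the left jar is 39 mm short, with yaw off 0.06 rad, so I'll make the final tapered push.

Emit:
apply_moves(gripper=[0.7,0.7,0.7,0.7,0.7], dp=[[0,-0.045,0],[0,-0.09,0],[0,-0.13,0],[0,-0.152,0],[0,-0.157,0]], yaw=[0,0,0,0,0])

```text
time_s: 54.95
eef_pos: [0.6139, 0.2095, 0.0273]
tcp_rot: [-2.247, 2.195, -0.0]
force: [-0.1, 0.3, 0.8]
finger_gap: 0.701
grasp_force: 0.0
```

Emit:
apply_moves(gripper=[0.7,0.7,0.7,0.7,0.7], dp=[[0,-0.003,0],[0,-0.008,0],[0,-0.014,0],[0,-0.02,0],[0,-0.0262,0]], yaw=[0,0,0,0,0])

```text
time_s: 55.58
eef_pos: [0.6136, 0.2002, 0.027]
tcp_rot: [2.249, -2.193, 0.0]
force: [0.4, -0.2, 0.3]
finger_gap: 0.702
grasp_force: 0.0
```

Emit:
apply_moves(gripper=[0.7,0.7,0.7,0.7,0.7], dp=[[0,-0.0062,0],[0,-0.0125,0],[0,-0.0187,0],[0,-0.025,0],[0,-0.0312,0]], yaw=[0,0,0,0,0])

```text
time_s: 56.2
eef_pos: [0.6137, 0.1876, 0.0271]
tcp_rot: [-2.249, 2.193, -0.0]
force: [1.3, -0.4, 0.3]
finger_gap: 0.705
grasp_force: 0.1
```

Emit:
apply_moves(gripper=[0.7,0.7,0.7,0.7,0.7], dp=[[0,-0.0062,0],[0,-0.0125,0],[0,-0.0187,0],[0,-0.025,0],[0,-0.0312,0]], yaw=[0,0,0,0,0])

```text
time_s: 56.82
eef_pos: [0.6136, 0.1751, 0.0271]
tcp_rot: [2.249, -2.193, 0.0]
force: [-0.0, -0.1, 0.7]
finger_gap: 0.699
grasp_force: 0.1
```

Emit:
apply_moves(gripper=[0.7,0.7,0.7,0.7,0.7], dp=[[0,-0.0062,0],[0,-0.0125,0],[0,-0.0187,0],[0,-0.025,0],[0,-0.0305,0]], yaw=[0,0,0,0,0])

```text
time_s: 57.45
eef_pos: [0.6136, 0.1629, 0.027]
tcp_rot: [2.249, -2.194, -0.0]
force: [-0.2, -0.7, 1.0]
finger_gap: 0.702
grasp_force: 0.1
```

Emit:
apply_moves(gripper=[0.7,0.7,0.7,0.7,0.7], dp=[[0,-0.005,0],[0,-0.0095,0],[0,-0.0135,0],[0,-0.017,0],[0,-0.019,0]], yaw=[0,0,0,0,0])

```text
time_s: 58.08
eef_pos: [0.6136, 0.1554, 0.027]
tcp_rot: [2.249, -2.193, -0.0]
force: [0.3, -0.2, -0.0]
finger_gap: 0.705
grasp_force: 0.0
```

Emit:
apply_moves(gripper=[0.7,0.7,0.7,0.7,0.7], dp=[[0,-0.001,0],[0,-0.001,0],[0,-0.001,0],[0,0.02,0],[0,0.08,0]], yaw=[0,0,0,0,0])

```text
time_s: 58.7
eef_pos: [0.6137, 0.1879, 0.0271]
tcp_rot: [2.247, -2.195, -0.0]
force: [0.3, 1.1, 0.1]
finger_gap: 0.701
grasp_force: 0.0
```

Emit:
apply_moves(gripper=[0.7,0.7,0.7,0.7,0.7], dp=[[0,0.12,0],[0,0.25,0],[0,0.35,0.12],[0,0.4,0.25],[0,0.45,0.4]], yaw=[0,0,0,0,0])

```text
time_s: 59.32
eef_pos: [0.6124, 0.37, 0.1872]
tcp_rot: [2.25, -2.19, -0.0]
force: [0.9, 1.1, 0.2]
finger_gap: 0.697
grasp_force: 0.0
```

Run:
```python
from h import *
print(pose())
ps=both();D=dts(ps)
for s in ps:
  v,c=jarfit(s,.61,.1,.02);print(v,c,inmark(v,"l"))
v,c=jarfit(ps[0],.614,-.073,.012);print(v,c,inmark(v,"r"))
print("stack",fit(ps[:1],cup(.170),around(.455,.011,.02),D[:1]),"timer",fit(ps[:1],box(.045,.07,.075),around(.44,-.168)+[(-.1,.6)],D[:1]))
cv2.imwrite("pics/t11.png",ps[0]["img"][:,:,::-1])
```

```text
(array([0.61236269, 0.37000422, 0.18716391]), np.float64(0.027118641189750825))
[ 0.6069  0.0992 -0.0401] 0.67 [-0.0185  0.0019 -0.0648]
[0.6167 0.0932 0.0118] 2.72 [-0.0088 -0.0044 -0.0129]
[ 0.6137 -0.0729  0.0543] 0.4 [-0.0159 -0.0003  0.0296]
stack (array([0.45774398, 0.01131208]), np.float64(0.5400472283363342)) timer (array([ 0.44667108, -0.14302825,  0.24613808]), np.float64(0.5492607355117798))
```

View pics/t11.png

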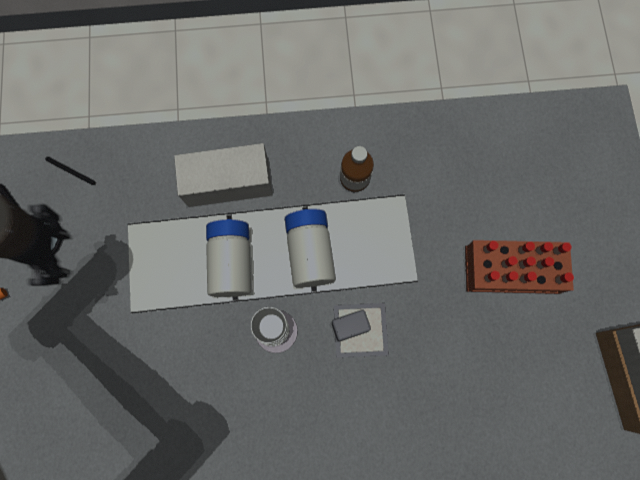

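Both jars lie on their lines (left 2 mm off, right 0 mm off), but the timer has been knocked about 26 mm to (351,325). I'll go back, regrip it and centre it on its square.

Emit:
apply_moves(gripper=[1,1,1,1,1], dp=[[0,0,0.12],[0,-0.12,0.18],[0,-0.27,0.18],[0,-0.42,0.18],[0,-0.57,0.18]], yaw=[0,0,0,0,0])

```text
time_s: 60.05
eef_pos: [0.6134, 0.1391, 0.2585]
tcp_rot: [-2.25, 2.191, -0.001]
force: [0.9, -0.8, 0.4]
finger_gap: 1.004
grasp_force: 0.0
```

Emit:
apply_moves(gripper=[1,1,1,1,1], dp=[[0,-0.15,0],[0,-0.3,0],[0,-0.45,0],[0,-0.6,0],[0,-0.7,0]], yaw=[0,0,0,0,0])

```text
time_s: 60.68
eef_pos: [0.6139, -0.142, 0.2583]
tcp_rot: [-2.248, 2.194, -0.001]
force: [-0.1, -0.2, 0.8]
finger_gap: 1.001
grasp_force: 0.0
```

Emit:
apply_moves(gripper=[1,1,1,1,1], dp=[[-0.13,-0.01,0],[-0.27,-0.012,0],[-0.38,-0.012,0],[-0.412,-0.012,0],[-0.412,-0.012,0]], yaw=[0.07,0.146,0.146,0.146,0.146])

```text
time_s: 61.3
eef_pos: [0.4494, -0.145, 0.259]
tcp_rot: [-2.475, 1.933, -0.003]
force: [0.3, -1.1, 0.2]
finger_gap: 1.002
grasp_force: 0.0
```

Run:
```python
from h import *
ps=[cams.snapshot("side"),cams.snapshot("wrist")]
for s in ps: print(fit([s],box(.045,.07,.075),around(.447,-.143,.02)+[(0,.5)]))
print(pose());go(.4465,-.144,.024,.246)
```

```text
(array([ 0.45269514, -0.14470635,  0.04506173]), np.float64(0.6075217723846436))
(array([ 0.45018437, -0.15026639,  0.23600957]), np.float64(2.1648502349853516))
(array([ 0.45030524, -0.14511963,  0.25849458]), np.float64(0.2447831767045594))
frac dp [-0.0095  0.0028 -0.5862] yaw 0.001
```

Emit:
apply_moves(gripper=[1,1,1,1,1], dp=[[-0.004,0.002,-0.13],[-0.004,0.002,-0.27],[-0.004,0.002,-0.41],[-0.004,0.002,-0.53],[-0.004,0.002,-0.583]], yaw=[0,0,0,0,0])

```text
time_s: 62.02
eef_pos: [0.4469, -0.1446, 0.0217]
tcp_rot: [2.473, -1.932, -0.006]
force: [0.7, -1.1, 0.5]
finger_gap: 0.999
grasp_force: 0.0
```

Emit:
apply_moves(gripper=[1,0.4,0.4,0.4,0.4], dp=[[0,0,0],[0,0,0],[0,0,0],[0,0,0],[0,0,0]], yaw=[0,0,0,0,0], squeeze=40)

```text
time_s: 62.65
eef_pos: [0.4485, -0.1447, 0.0264]
tcp_rot: [-2.474, 1.933, -0.004]
force: [0.3, 0.6, 6.3]
finger_gap: 0.523
grasp_force: 41.4
```

Emit:
apply_moves(gripper=[0.4,0.4,0.4,0.4,0.4], dp=[[0,0,0],[0,0,0],[0,0,0.03],[0,0,0.06],[0,0,0.06]], yaw=[0,0,0,0,0])

```text
time_s: 63.28
eef_pos: [0.4479, -0.1448, 0.0503]
tcp_rot: [-2.474, 1.934, -0.003]
force: [-0.5, -0.7, -2.1]
finger_gap: 0.52
grasp_force: 41.2
```

Emit:
apply_moves(gripper=[0.4,0.4,0.4,0.4,0.4], dp=[[-0.01,-0.03,0],[-0.021,-0.058,0],[-0.021,-0.058,0],[-0.021,-0.058,-0.03],[-0.021,-0.058,-0.045]], yaw=[0,0,0,0,0])

```text
time_s: 63.9
eef_pos: [0.4382, -0.1678, 0.03]
tcp_rot: [2.474, -1.934, -0.002]
force: [0.5, 0.8, -1.8]
finger_gap: 0.522
grasp_force: 41.2
```

Emit:
apply_moves(gripper=[0.4,0.4,0.4,0.4,0.4], dp=[[0,0,-0.007],[0,0,-0.013],[0,0,-0.015],[0,0,-0.015],[0,0,-0.015]], yaw=[0,0,0,0,0])

```text
time_s: 64.53
eef_pos: [0.4388, -0.1678, 0.0263]
tcp_rot: [2.476, -1.934, -0.0]
force: [-2.8, 2.0, 9.2]
finger_gap: 0.522
grasp_force: 42.4
```

Emit:
apply_moves(gripper=[1,1,1,1,1], dp=[[0,0,0],[0,0,0],[0,0,0.02],[0,0,0.16],[0,0,0.3]], yaw=[0,0,0,0,0])

```text
time_s: 65.15
eef_pos: [0.4385, -0.168, 0.1466]
tcp_rot: [2.475, -1.934, -0.001]
force: [1.2, 0.7, -0.4]
finger_gap: 1.002
grasp_force: 0.0
```

Emit:
apply_moves(gripper=[1,1,1,1,1], dp=[[0,0,0.15],[0,-0.12,0.25],[0,-0.26,0.25],[0,-0.4,0.25],[0,-0.5,0.25]], yaw=[0,0,0,0,0])

```text
time_s: 65.78
eef_pos: [0.4384, -0.37, 0.2456]
tcp_rot: [-2.474, 1.936, -0.001]
force: [0.3, 0.6, 1.2]
finger_gap: 1.001
grasp_force: 0.0
```

Run:
```python
from h import *
print(pose())
ps=both();D=dts(ps)
for i in(0,1): print("stack",fit(ps[i:i+1],cup(.173),around(.455,.011,.02),D[i:i+1]),"timer",fit(ps[i:i+1],box(.045,.07,.075),around(.44,-.16)+[(-.1,.6)],D[i:i+1]))
for s in ps:
  for k,x,y in(("l",.61,.098),("r",.614,-.073)): v,c=jarfit(s,x,y,.02);print(v,c,inmark(v,k))
cv2.imwrite("pics/s12.png",np.hstack([cv2.resize(ps[0]["img"][180:370,190:420,::-1],(400,330)),cv2.resize(ps[1]["img"][170:380,210:450,::-1],(400,330))]))
```

```text
(array([ 0.4384158 , -0.37001788,  0.24555364]), np.float64(0.242819534917456))
stack (array([0.45693492, 0.01248092]), np.float64(0.5282253623008728)) timer (array([ 0.43699724, -0.16312637,  0.2415281 ]), np.float64(0.9706549644470215))
stack (array([0.45787429, 0.00913977]), np.float64(0.45581871271133423)) timer (array([ 0.43829371, -0.16753737,  0.27514414]), np.float64(0.3966933488845825))
[ 0.6069  0.0992 -0.0398] 0.67 [-0.0185  0.0019 -0.0645]
[ 0.6137 -0.0729  0.0543] 0.4 [-0.0159 -0.0003  0.0296]
[ 0.6084  0.0947 -0.0145] 0.46 [-0.0171 -0.0027 -0.0392]
[ 0.6228 -0.0874  0.2228] 1.65 [-0.0072 -0.015   0.1981]
```

Run:
```python
from rig import r
print(r.close_job())
```

```text
the job is handed in; nothing more can be done
None
```

I handed in the job with no verdict returned. My last camera fits put the timer (knocked mid-run, so I re-placed it) within about 6 mm of its square's centre, all three cups I found nested on the fixed cup to within about 4 mm, and both jars about 2–3 mm or less off their lines, although the right jar's side-camera fit was poor and I relied on the top camera for it.

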